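# Hook the round carrier out of the drained bath

## Robot

A 7-joint arm with a two-finger parallel gripper is mounted at the origin on the work surface. World frame = base frame: x ahead of the robot, y to its left, z up, the work surface at z = 0. Lengths are in mm, angles in rad, forces in N, time in s.
With the tool pointing down it reaches from about 425 to 875 mm from the base axis. Payload 8.4 kg.
Tool frame: the origin (TCP) lies at the very end of the fingers, on their centre line; the grasp point (between the pads) lies 19 mm behind it; z points along the fingers, y is the direction in which the jaws open and shut (so a half turn about z gives the same grasp; the last joint's range is limited). The gripper opens to 85 mm and grips with 20 to 120 N. Pads are 22 mm wide; open, the fingers measure 114 mm over their backs; the gripper's body (76 mm by 85 mm) begins 54 mm behind the grasp point. The pads swing forward as they close: fully open they stand 13 mm farther back than shut.
Start: joints at [1.12, 0.333, 0.04, 1.465, -0.013, 1.343, -0.059], TCP at [223.959, -610.169, 231.308] pointing down, gripper open.
Joint ranges: [-2.58, 2.58], [-0.38, 2.09], [-1.3, 1.39], [0.25, 2.4], [-1.5, 4.64], [0.08, 2.09], [-2.65, 2.65]. Speed limits (rad/s): [2.22, 2.22, 2.79, 2.79, 3.14, 3.14, 3.14].

## Interface

Orientations are given as a unit quaternion [w, x, y, z].
In Python, from rig import bot, cams, ticket gives the robot as it stands. The module is installed in compiled form; this text tells all that it offers.
- The arm moves only by the shell command python3 -m handwheel 'ROWS' [FORCE]. ROWS is a JSON object of lists of equal length, an entry for each row: "jaw": the closure, from -1 (fully open) to 1 (shut); "delta_pos": the shift along the world's x, y, z in cm, a list of three; "turn": the turn, a rotation vector about the world's x, y, z in rad, a list of three. A call has 1 to 12 rows; each row shifts and turns the pose as measured when the row begins; what a row does not reach is not made up. A row lasts 1/12 s, in which the tool goes at most 41.7 mm and 7.16 degrees, less where a joint would pass 70% of its speed; a pose out of reach is approached as far as the arm can. A call with a gripper value outside its range is refused whole. The fingers move at their own pace and stop on an object; FORCE is the grip in N (left out, the last holds). Time passes only in rows, so rows that do not move let the fingers close. It gives the time, the measured TCP pose, the force and the opening at its end, in the units of the state.
- bot.observe(): the state, without advancing time (a new reading comes with each control period).
- cams.grab_frame(name): name is "side" or "top" or "wrist"; returns a dict with "image" (400x640x3 uint8, blue, green, red), "fx", "fy", "cx", "cy" (pixels), "T" (4x4, takes a point from camera to world coordinates). Camera axes: x right, y up, looking along -z (the intrinsics and any distortion apply to the point x, -y, -z); pixel columns grow to the right and rows downward; lengths in mm; the calibration is good to about 2 mm. A picture is of the moment at which its call begins. There is no depth.
- ticket.finish_job(): hands the job in, once; it reports no verdict.
The state is a dict: "time": time; "joint_positions": joint angles; "qvel": joint speeds; "joint_torque": joint torques, N m; "position": TCP position; "tcp_rot": TCP orientation; "ft_force": force on the tool from outside, world axes, zero at the start; "wrist_torque": the same for the moment, N m; "finger_gap": opening from 0.0 (shut) to 1.0 (fully open).
Only numpy, scipy, OpenCV 4.12 (cv2) and the standard library are available. Lean on these libraries where they do the work, as an engineer would, in place of code of your own. Each camera call takes 0.05 s, during which the arm holds its last target.

## Task

With the hook rod from the fork stand, lift the round sample carrier out of its deep well in the drained bath and set it down upright on the white draining tray; do not drop it or touch it with the hand. Then hang the hook rod back upright in its stand, resting on its collar, and let go.

Things in the scene. Friction and masses are not known exactly. Their poses are not given: they have to be found in the camera images.
- round_carrier: White carrier, round basket 48 mm wide, 27 mm high with vials; others oblong. Origin: underside centre, z up. Wire bail over it: bar along y, 36 long, 5 thick, centre line 70 above origin, open below. Side ears hang on well ledges; lifts straight up, stands on flat base. Well: 110 mm along x (carrier within 7 of its middle), 74 along y, rim 155 above table, too narrow for the hand. 140 g.
- hook_rod: Hook rod, 120 g. Origin: centre of upright black grip 18 x 18 x 50 mm, z up. Collar 50 x 50, underside 32 below origin. 6 mm rod down to a hook in plane y=0 towards +x: lowest point 151 below origin; tip top 132 below, outer face x=31. Hooked bar lies at x=13, 142 below origin. Origin 117 above the carrier's bar: hook passes under bar, over basket, 10 to spare each way.
- stand: Dark steel fork stand, fixed. Origin: base underside centre on the table, z up. Two rails along x, x -48 to 52 mm, gap 26 mm (y -13 to 13), 10 wide, tops 135 above origin; open towards -x and upwards, back plate at x=52. The rod hangs between them, collar on rails, hook towards stand's +x, its grip centre 167 above the stand's origin, x within 8 of 0 at the start.
- tray: White plastic draining tray, fixed, 150 x 150 mm, rim 14 mm high, walls 4 mm thick, flat inner floor 4 mm above its origin. Origin: centre of its underside, on the table, z up. It stands to one side of the three-well bath, the hook's stand to the other.
Mind the look-alikes: they are no part of the job. Leave any orange look-alike of the stand alone. There is more than one size of the hook_rod; the one meant has the size given above.

How it is judged (in metres and radians):
On the way:
1. the round carrier hangs on the held hook, lifted clear of its well (height (world z) of round_carrier above 0.13 m and contact force between hook_rod and round_carrier above 0.3 N and contact force between the fingers and hook_rod above 1 N), for 0.2 s.
At the end, for the whole second after the job is handed in: Round carrier upright (10 degrees) on the tray floor, within 55 mm of the tray centre along each tray axis, off the hook and at rest; hook rod at rest, upright (10 degrees) in its stand, collar on the rails, within 30 mm of the slot middle (x of round_carrier in the frame of tray between -0.055 and 0.055 m and y of round_carrier in the frame of tray between -0.055 and 0.055 m and z of round_carrier in the frame of tray between -0.003 and 0.012 m and angle between each of round_carrier, hook_rod's own z axis and vertical below 0.17 rad and linear speed of each of round_carrier, hook_rod below 0.03 m/s and contact force between hook_rod and round_carrier below 0.05 N and x of hook_rod in the frame of stand between -0.03 and 0.03 m and y of hook_rod in the frame of stand between -0.018 and 0.018 m and z of hook_rod in the frame of stand between 0.155 and 0.18 m); the robot touches nothing.
It fails at once if the hand touches the round carrier (contact force between the fingers and round_carrier above 0.5 N).
It fails at once if the round carrier is dropped (falls free of the hook by more than about 25 mm) (linear speed of round_carrier above 0.7 m/s and contact force between hook_rod and round_carrier below 0.02 N).
It also fails if it takes over 64 s, if anything falls off the work surface, if the arm or the gripper's body presses on something with over 40 N, if the wrist force passes 120 N, or if a joint passes its speed limit or range.

## Working session

There is one attempt and no reset: what is moved stays moved. The work goes in short steps, Python scripts to look and compute and a shell command to move; the robot and the scene stay as the last step left them, time stands still between calls to the robot, and variables do not carry over. Pictures are saved under pics/ and viewed, and the job is handed in when it is done.

```bash
mkdir -p pics; python3 - <<'E'
from rig import bot,cams
import cv2,numpy as np
s=bot.observe(); print(s['time'],s['position'],s['tcp_rot'],s['finger_gap'],s['ft_force'])
for n in['side','top','wrist']:
    f=cams.grab_frame(n); cv2.imwrite(f'pics/{n}0.png',f['image']); print(n,f['fx'],f['fy'],f['cx'],f['cy'],[k for k in f]); print(np.round(f['T'],3).tolist())
E
```

```text
0.0 [ 223.79481954 -609.77229646  230.43092617] [-7.69784833e-04  9.84570801e-01  1.74984867e-01 -2.01567880e-04] 0.9994040058381598 [-0.77900746  0.41286558  0.93631249]
side 374.2825774221785 374.2825774221785 319.1531084516983 201.47543737400687 ['image', 'fx', 'fy', 'cx', 'cy', 'T']
[[-0.851, 0.247, -0.464, 25.404], [-0.525, -0.44, 0.729, 671.909], [-0.023, 0.863, 0.504, 631.669], [0.0, 0.0, 0.0, 1.0]]
top 387.5246409516816 387.5246409516816 317.5597766573784 201.61258176492308 ['image', 'fx', 'fy', 'cx', 'cy', 'T']
[[-0.025, 0.991, -0.128, 350.033], [-1.0, -0.027, -0.009, -64.318], [-0.013, 0.127, 0.992, 1063.104], [0.0, 0.0, 0.0, 1.0]]
wrist 323.544714434964 323.544714434964 319.36916227220064 198.1940955993498 ['image', 'fx', 'fy', 'cx', 'cy', 'T']
[[0.345, 0.888, 0.305, 302.346], [-0.939, 0.327, 0.111, -581.114], [-0.001, -0.325, 0.946, 372.824], [0.0, 0.0, 0.0, 1.0]]
```

View pics/side0.png

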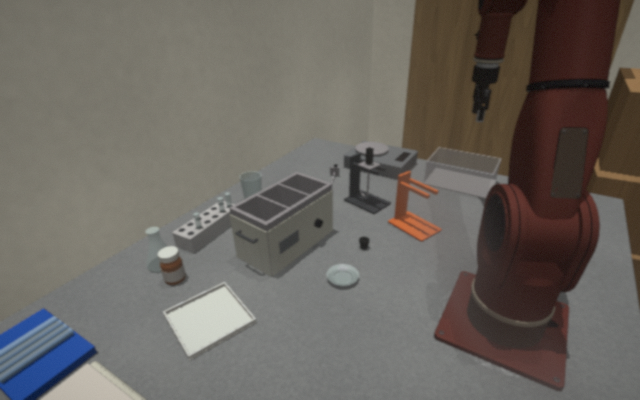

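View pics/top0.png

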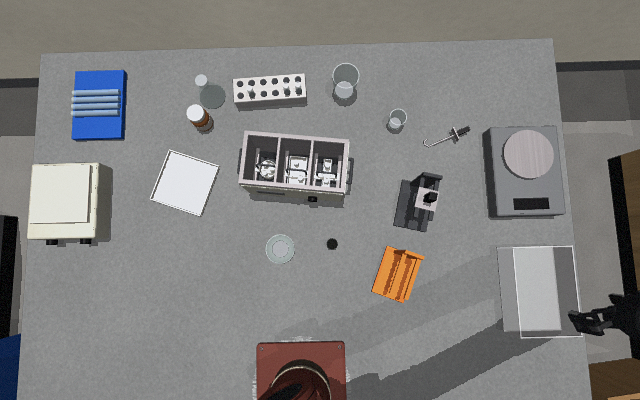

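View pics/wrist0.png

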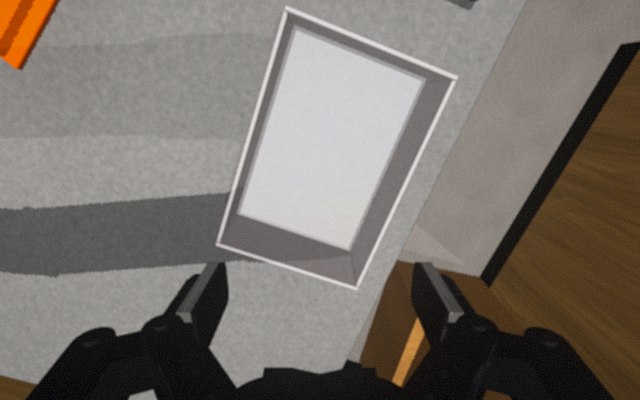

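The side view shows a dark stand holding a rod at (370,165), an orange stand at (413,205), the bath at (285,220) and the tray at (210,318). The top view has the dark stand with rod at (425,198), the orange empty stand at (398,273), a small loose hook at (447,136), the bath at (295,162) and the tray at (185,182). I'll enlarge these next.

```bash
cat > h.py <<'E'
import numpy as np,cv2
from rig import bot,cams
def grab(n,name):
    f=cams.grab_frame(n); cv2.imwrite(f'pics/{name}.png',f['image']); np.save(f'pics/{name}.npy',dict(f),allow_pickle=True); return f
def load(name): return np.load(f'pics/{name}.npy',allow_pickle=True).item()
def crop(name,x0,y0,x1,y1,k,out):
    im=cv2.imread(f'pics/{name}.png')[y0:y1,x0:x1]; im=cv2.resize(im,None,fx=k,fy=k,interpolation=cv2.INTER_CUBIC)
    for x in range((x0+9)//10*10,x1,10): cv2.line(im,((x-x0)*k,0),((x-x0)*k,4 if x%50 else 14),(0,0,255),1)
    for y in range((y0+9)//10*10,y1,10): cv2.line(im,(0,(y-y0)*k),(4 if y%50 else 14,(y-y0)*k),(0,0,255),1)
    cv2.imwrite(f'pics/{out}.png',im)
def ray(f,u,v):
    T=f['T']; d=np.array([(u-f['cx'])/f['fx'],-(v-f['cy'])/f['fy'],-1.]); return T[:3,3],T[:3,:3]@d
def atz(f,u,v,z):
    o,d=ray(f,u,v); return o+d*(z-o[2])/d[2]
def proj(f,p):
    q=f['T'][:3,:3].T@(np.array(p)-f['T'][:3,3]); return np.array([f['cx']+f['fx']*q[0]/-q[2],f['cy']+f['fy']*q[1]/q[2]])
def tri(*obs):
    A=np.zeros((3,3));b=np.zeros(3);R=[ray(*o) for o in obs]
    for o,d in R:
        d=d/np.linalg.norm(d);P=np.eye(3)-np.outer(d,d);A+=P;b+=P@o
    p=np.linalg.solve(A,b); return p,[np.linalg.norm(proj(o[0],p)-o[1:]) for o in obs]
E
python3 - <<'E'
from h import *
grab('side','s1');grab('top','t1')
crop('t1',380,120,480,240,6,'t1a');crop('t1',230,120,360,210,6,'t1b')
crop('s1',320,140,450,240,6,'s1a');crop('s1',150,160,350,360,4,'s1b');crop('t1',140,140,230,225,6,'t1c')
E
```

```text
(no output)
```

View pics/t1a.png

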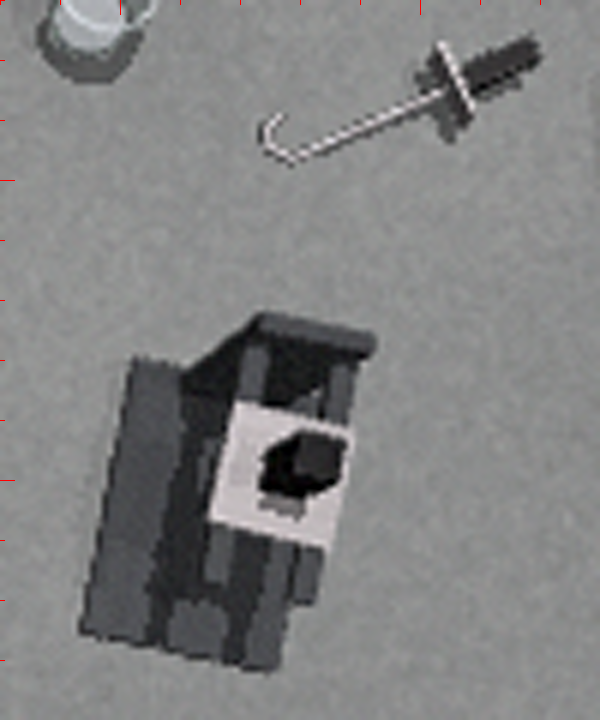

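View pics/t1b.png

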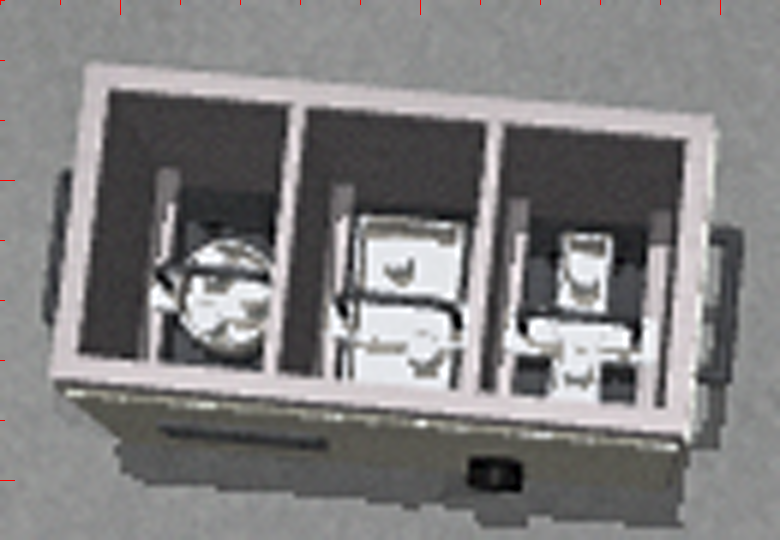

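View pics/s1a.png

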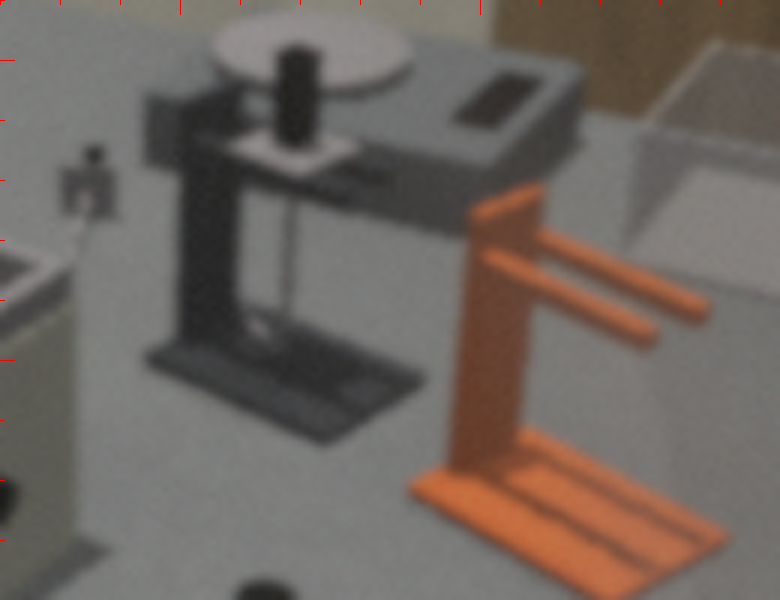

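View pics/s1b.png

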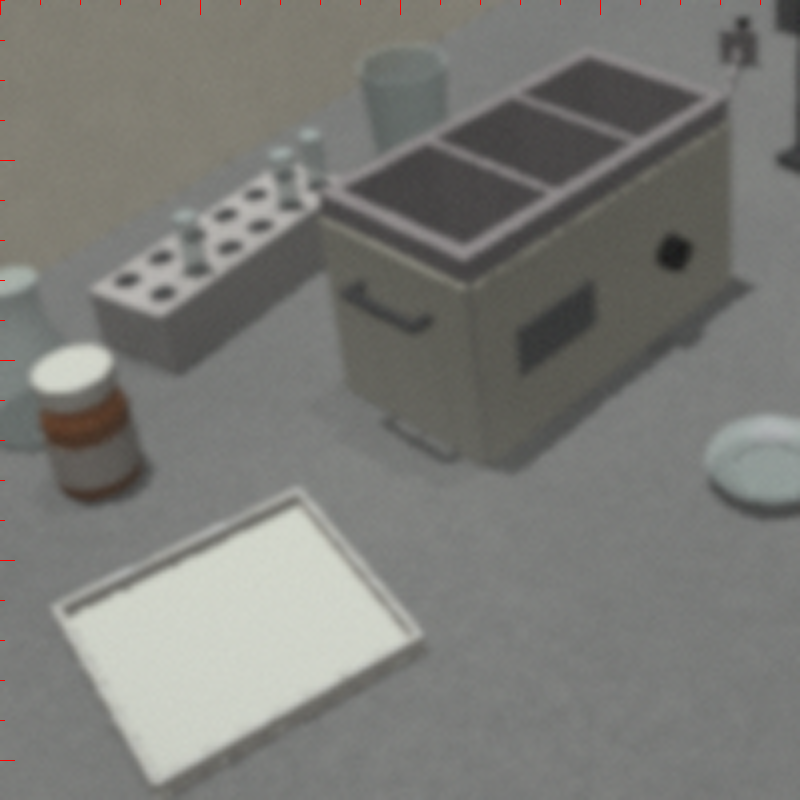

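View pics/t1c.png

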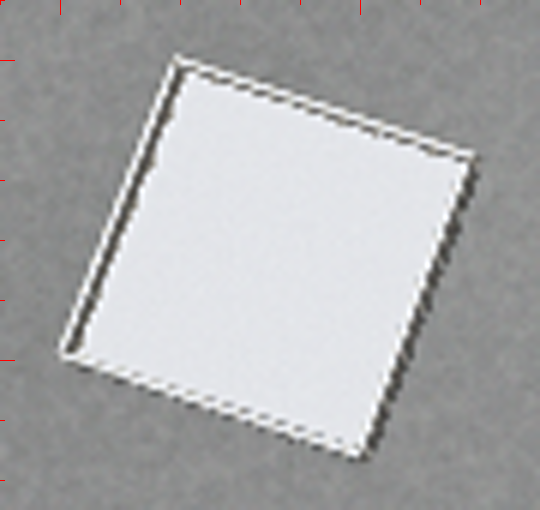

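```bash
python3 - <<'E'
from h import *
t=load('t1');s=load('s1')
c=lambda x,y:(380+x/6,120+y/6)
sc=lambda x,y:(320+x/6,140+y/6)
print('griptop',tri((t,*c(322,455)),(s,*sc(300,52))))
print('collar',tri((t,*c(282,473)),(s,*sc(293,152))))
for p in[(238,400),(355,425),(325,548),(212,520)]: print('collar c',atz(t,*c(*p),140).round(1))
# small hook lying
print('small', atz(t,*c(540,50),10).round(1),atz(t,*c(262,145),5).round(1))
b=lambda x,y:(230+x/6,120+y/6); bs=lambda x,y:(150+x/4,160+y/4)
# bath rim corners outer: top img TL,TR,BR,BL
top=[(88,65),(712,118),(690,440),(52,378)]
for p in top: print('bath',atz(t,*b(*p),155).round(1))
print('bath corner tri BL',tri((t,*b(52,378)),(s,*bs(462,258))))
print('bath corner TL',tri((t,*b(88,65)),(s,*bs(325,197))))
print('bath corner TR',tri((t,*b(712,118)),(s,*bs(590,52))))
tc=lambda x,y:(140+x/6,140+y/6)
P=np.array([atz(t,*tc(*p),14) for p in[(178,57),(475,155),(367,460),(63,355)]]);print(P.round(1),P.mean(0))
for a,q in zip([(178,57),(475,155),(367,460),(63,355)],[(300,488),(422,632),(158,788),(55,607)]): print(tri((t,*tc(*a)),(s,*bs(*q))))
for p in[(155,270),(278,278)]: print('bar',atz(t,*b(*p),100).round(1))
E
```

```text
griptop (array([ 467.76698677, -320.72637389,  187.9427346 ]), [np.float64(0.5248669299856495), np.float64(0.3879365689686248)])
collar (array([ 468.74034751, -320.62891734,  131.51844751]), [np.float64(0.40533632530661323), np.float64(0.3108716265309478)])
collar c [ 498.5 -302.1  140. ]
collar c [ 487.1 -348.2  140. ]
collar c [ 438.  -333.1  140. ]
collar c [ 450.4 -289.   140. ]
small [ 680.5 -485.4   10. ] [ 640.2 -355.1    5. ]
bath [644.7 116.6 155. ]
bath [ 615.4 -134.5  155. ]
bath [ 485.  -121.2  155. ]
bath [516.7 131.1 155. ]
bath corner tri BL (array([517.15913392, 131.44128052, 154.12413161]), [np.float64(0.13237502790934239), np.float64(0.1366069707101548)])
bath corner TL (array([643.69309497, 115.72887091, 149.81379404]), [np.float64(1.3135355555679087), np.float64(1.2718125685192132)])
bath corner TR (array([ 615.08913334, -136.01609381,  149.28003709]), [np.float64(0.9020824913945573), np.float64(0.7389553282242949)])
[[642.8 354.5  14. ]
 [592.4 215.6  14. ]
 [452.3 263.8  14. ]
 [504.2 404.1  14. ]] [547.92888893 309.52884693  14.        ]
(array([571.8140663 , 288.96563266,  99.50789217]), [np.float64(21.2936881168009), np.float64(24.520584629784906)])
(array([569.78577313, 216.47222598, -81.29542446]), [np.float64(16.411373994643828), np.float64(19.249648789094493)])
(array([507.80009346, 337.64461276, -73.41704861]), [np.float64(21.741905583747197), np.float64(30.322032128335056)])
(array([515.31869978, 389.3812995 , 103.95125841]), [np.float64(13.46876483695143), np.float64(18.450648627699053)])
bar [572.1  99.2 100. ]
bar [567.1  47.1 100. ]
```

Candidates for the hook rod are the small loose hook at top (447,136), about 136 mm long overall, and the rod hanging in the dark stand at top (430,197). The second one has a ~50 mm collar and its grip top at ~190 mm, so it fits. The orange stand is empty. The round basket is in the left well, top (267,167). I'll move to look at the stand from above.

```bash
python3 -m handwheel '{"jaw":[-1,-1,-1,-1,-1,-1,-1,-1,-1,-1,-1,-1],"delta_pos":[[0,1,3],[1,2,3],[1.5,3,3],[2,3.5,1.5],[2,3.5,0],[2,3.5,0],[2,3.5,0],[2,3.5,0],[2,3,0],[2,3,0],[1,1,0],[0,0,0]],"turn":[[0,0,-0.06],[0,0,-0.06],[0,0,-0.06],[0,0,-0.06],[0,0,-0.06],[0,0,-0.06],[0,0,-0.06],[0,0,-0.06],[0,0,-0.06],[0,0,-0.06],[0,0,-0.03],[0,0,0]]}' 60
python3 - <<'E'
from h import *
f=grab('wrist','w1'); s=bot.observe(); print(s['position'],s['tcp_rot'],s['joint_positions'])
E
```

```text
time: 1.25
position: [398.8, -289.3, 337.5]
tcp_rot: [-0.002, 0.988, -0.157, 0.002]
ft_force: [-0.4, 0.3, 0.0]
finger_gap: 1.004
[ 398.09476117 -290.23635145  337.49699555] [-0.00202692  0.98774237 -0.15607226  0.00153369] [ 0.73714686 -0.01535219 -0.19044599  1.65266    -0.0078398   1.50271361
 -1.33697401]
```

View pics/w1.png

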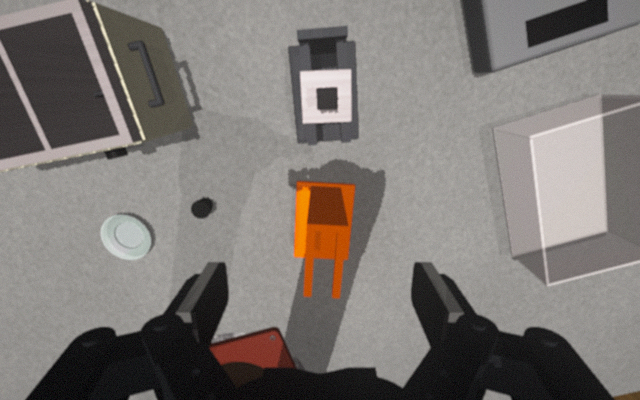

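The wrist view shows the rod in the dark stand, grip top near (327,99), collar white, and the back plate at (322,33).

```bash
python3 - <<'E'
from h import *
crop('w1',270,10,380,160,5,'w1a')
E
```

```text
(no output)
```

View pics/w1a.png

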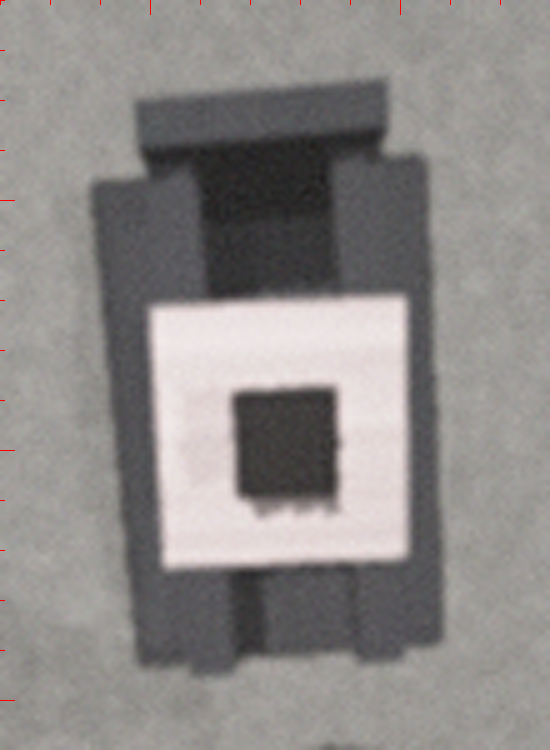

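```bash
python3 - <<'E'
from h import *
w=load('w1');t=load('t1');s=load('s1')
c=lambda x,y:(270+x/5,10+y/5)
print(tri((w,*c(286,442)),(t,433.4,195.8),(s,370,148.7)))
print(tri((w,*c(286,442)),(s,370,148.7)))
print('grip at z192',atz(w,*c(286,442),192))
P=np.array([atz(w,*c(*p),140) for p in[(150,305),(408,295),(408,557),(163,569)]]);print(P.round(1),P.mean(0))
for a,b in[(3,0),(2,1),(1,0),(2,3)]:
  d=P[b]-P[a];print(np.linalg.norm(d),np.degrees(np.arctan2(d[1],d[0])))
Q=[atz(w,*c(*p),z).round(1) for p,z in[((137,102),155),((387,80),155),((92,185),135),((427,155),135),((140,663),10),((442,640),10)]];print(Q)
G=np.array([atz(w,*c(*p),192) for p in[(234,394),(336,388),(338,500),(237,497)]]);print(G.round(1))
E
```

```text
(array([ 467.67008532, -319.20121262,  188.63067618]), [np.float64(1.0837886788753124), np.float64(0.5232107787952704), np.float64(0.5669315287553284)])
(array([ 467.00139367, -318.90122652,  188.58441456]), [np.float64(1.4603503792951111), np.float64(0.40441297597357634)])
grip at z192 [ 468.23311566 -318.35507779  192.        ]
[[ 499.2 -301.2  140. ]
 [ 485.3 -349.8  140. ]
 [ 437.3 -335.8  140. ]
 [ 450.5 -287.2  140. ]] [ 468.07474676 -318.50510955  140.        ]
50.68076992807655 -16.07582599999137
50.0512711807007 -16.163457922753537
50.48455202770539 74.05475184400427
50.413368565302356 74.77047105269051
[array([ 531.2, -310.8,  155. ]), array([ 520.7, -354.7,  155. ]), array([ 523.6, -297.4,  135. ]), array([ 508.5, -360.8,  135. ]), array([ 416.9, -261.2,   10. ]), array([ 396.3, -346.3,   10. ])]
[[ 478.3 -312.3  192. ]
 [ 473.9 -329.   192. ]
 [ 456.4 -324.   192. ]
 [ 462.2 -307.6  192. ]]
```

Grip centre is at (468,-318.8), yaw -16°. The collar measures 50.4 mm square at z 140, which matches. The grip top triangulates to 188.6 against 192 from the text, which is within calibration error. I'll move over it and align.

```bash
python3 -m handwheel '{"jaw":[-1,-1,-1,-1,-1,-1,-1],"delta_pos":[[2.5,-1,-1],[2.5,-1,-3],[2,-0.8,-3],[0,0,-3],[0,0,-1],[0,0,0],[0,0,0]],"turn":[[0,0,0.035],[0,0,0],[0,0,0],[0,0,0],[0,0,0],[0,0,0],[0,0,0]]}' 
python3 - <<'E'
from h import *
f=grab('wrist','w2'); s=bot.observe(); print(s['position'],s['tcp_rot'])
E
```

```text
time: 1.88
position: [464.5, -329.3, 225.7]
tcp_rot: [0.001, 0.99, -0.14, 0.002]
ft_force: [0.5, 0.3, 0.4]
finger_gap: 0.993
[ 464.57672719 -329.57288128  226.23591981] [ 0.00130415  0.99010383 -0.14030277  0.00279864]
```

View pics/w2.png

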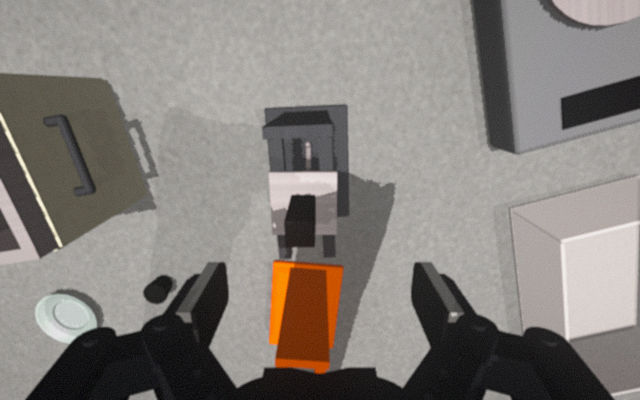

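```bash
python3 -m handwheel '{"jaw":[-1,-1,-1,-1],"delta_pos":[[0.3,0.8,0],[0,0.2,0],[0,0,0],[0,0,0]],"turn":[[0,0,0],[0,0,0],[0,0,0],[0,0,0]]}' 
python3 - <<'E'
from h import *
crop('w2',260,90,360,270,4,'w2a')
print([proj(load('w2'),(468,-318.8,z)) for z in(188,192)])
f=grab('wrist','w3');crop('w3',260,90,400,290,4,'w3a')
print([proj(f,(468,-318.8,z)) for z in(188,192)]);print(bot.observe()['position'])
E
```

```text
time: 2.27
position: [468.6, -320.2, 232.6]
tcp_rot: [0.003, 0.99, -0.141, 0.006]
ft_force: [-0.1, -0.5, 0.2]
finger_gap: 0.999
[array([300.8570839 , 231.75888725]), array([300.50513202, 234.55350614])]
[array([316.94474345, 229.77070574]), array([316.93073565, 232.37739892])]
[ 468.71006239 -320.29058031  232.72424375]
```

View pics/w3a.png

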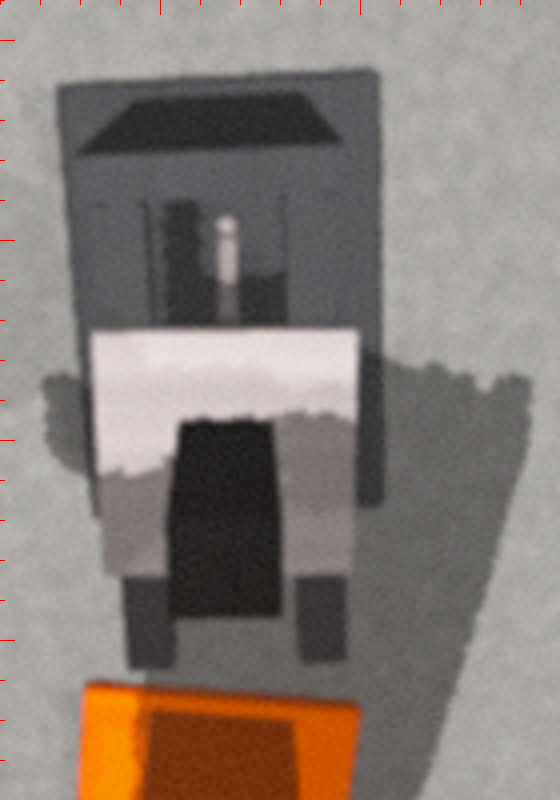

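Grip top centre reads (316.2,232.5) and the prediction for z=192 was (316.9,232.4), so they agree. I'll descend and grip.

```bash
python3 -m handwheel '{"jaw":[-1,-1,-1,-1,-1],"delta_pos":[[0,0.1,-2],[0,0,-2.5],[0,0,-2],[0,0,-1],[0,0,0]],"turn":[[0,0,0],[0,0,0],[0,0,0],[0,0,0],[0,0,0]]}' 
```

```text
time: 2.73
position: [470.5, -320.2, 159.8]
tcp_rot: [0.005, 0.99, -0.14, 0.011]
ft_force: [-1.1, -0.1, -0.5]
finger_gap: 1.0
```

```bash
cat >> h.py <<'E'
from scipy.spatial.transform import Rotation as Rn
def togo(p,yaw):
    s=bot.observe(); a=np.radians(yaw/2); q=s['tcp_rot']
    R=Rn.from_quat([np.cos(a),np.sin(a),0,0])*Rn.from_quat([q[1],q[2],q[3],q[0]]).inv()
    print('t',round(s['time'],2),'pos',s['position'].round(1),'togo cm',((np.array(p)-s['position'])/10).round(2),'rot',R.as_rotvec().round(3),'F',s['ft_force'].round(1),'M',s['wrist_torque'].round(2),'gap',round(s['finger_gap'],3))
E
python3 -c "
from h import *
togo((468.2,-318.8,150),-16)"
```

```text
t 2.73 pos [ 470.5 -320.2  159.8] togo cm [-0.23  0.14 -0.98] rot [0.014 0.019 0.003] F [-1.1 -0.1 -0.5] M [ 0.06  0.07 -0.02] gap 1.0
```

```bash
python3 -m handwheel '{"jaw":[-1,-1,-1,-1],"delta_pos":[[-0.2,0.1,-0.6],[0,0,-0.3],[0,0,0],[0,0,0]],"turn":[[0.014,0.019,0],[0,0,0],[0,0,0],[0,0,0]]}' ; python3 -c "
from h import *
togo((468.2,-318.8,150),-16)"
```

```text
time: 3.07
position: [469.4, -319.9, 152.8]
tcp_rot: [-0.0, 0.99, -0.141, 0.0]
ft_force: [0.2, -0.4, 0.5]
finger_gap: 1.0
t 3.07 pos [ 469.4 -319.9  152.8] togo cm [-0.12  0.11 -0.28] rot [-0.     0.     0.003] F [ 0.2 -0.4  0.5] M [ 0.06 -0.   -0.02] gap 1.0
```

```bash
python3 -m handwheel '{"jaw":[-1,0,1,1,1,1,1,1,1,1],"delta_pos":[[-0.1,0.1,-0.2],[0,0,0],[0,0,0],[0,0,0],[0,0,0],[0,0,0],[0,0,0],[0,0,0],[0,0,0],[0,0,0]],"turn":[[0,0,0],[0,0,0],[0,0,0],[0,0,0],[0,0,0],[0,0,0],[0,0,0],[0,0,0],[0,0,0],[0,0,0]]}' 80; python3 -c "
from h import *
togo((468.2,-318.8,150),-16)
f=grab('wrist','w4')"
```

```text
time: 3.9
position: [469.4, -319.5, 153.2]
tcp_rot: [0.001, 0.99, -0.141, 0.002]
ft_force: [0.4, -0.5, 0.8]
finger_gap: 0.206
t 3.9 pos [ 469.4 -319.5  153.2] togo cm [-0.12  0.07 -0.32] rot [0.002 0.004 0.003] F [ 0.4 -0.5  0.8] M [ 0.01 -0.01 -0.02] gap 0.206
```

View pics/w4.png

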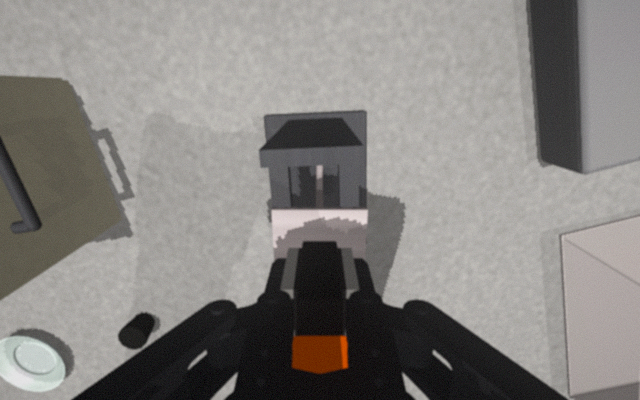

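Opening is 17.5 mm, so the 18 mm grip is held. I'll lift straight up.

```bash
python3 -m handwheel '{"jaw":[1,1,1,1,1,1,1,1,1,1,1],"delta_pos":[[0,0,0.5],[0,0,1],[0,0,2],[0,0,2.5],[0,0,2.5],[0,0,2.5],[0,0,2.5],[0,0,2.5],[0,0,2],[0,0,1],[0,0,0]],"turn":[[0,0,0],[0,0,0],[0,0,0],[0,0,0],[0,0,0],[0,0,0],[0,0,0],[0,0,0],[0,0,0],[0,0,0],[0,0,0]]}'; python3 -c "
from h import *
togo((490,85,345),-7);
f=grab('side','s2');crop('s2',320,60,450,220,5,'s2a')"
```

```text
time: 4.87
position: [465.8, -317.0, 357.5]
tcp_rot: [0.0, 0.99, -0.14, 0.001]
ft_force: [-0.6, 0.3, -0.8]
finger_gap: 0.198
t 4.87 pos [ 465.8 -317.   357.5] togo cm [ 2.42 40.2  -1.25] rot [0.    0.002 0.159] F [-0.6  0.3 -0.8] M [-0.    0.04  0.02] gap 0.198
```

View pics/s2a.png

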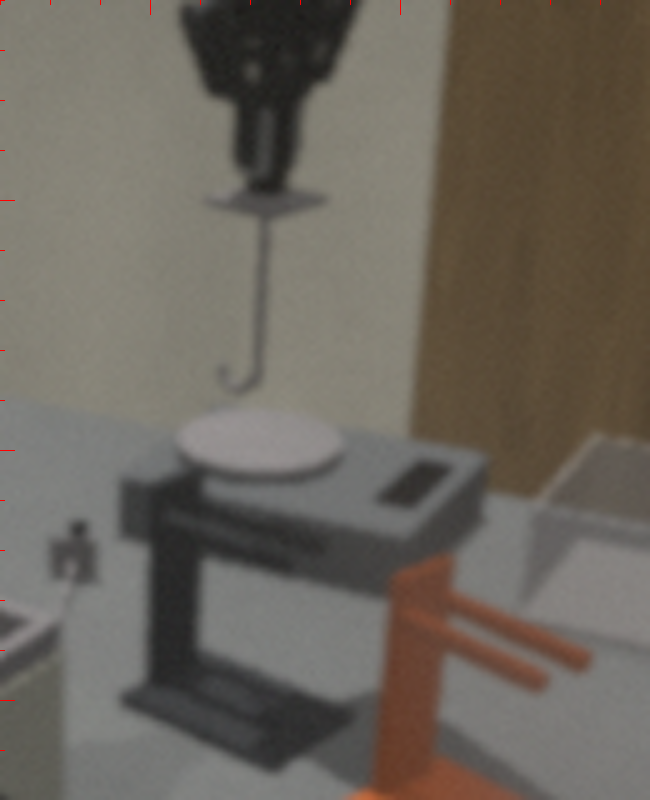

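The rod hangs upright from the hand, with the hook at (367,137) in the side view, clear of the stand. I'll go over the bath.

```bash
python3 -m handwheel '{"jaw":[1,1,1,1,1,1,1,1,1,1,1,1],"delta_pos":[[0,1.5,0],[0,3,0],[0,4,0],[0.3,4,0],[0.3,4,0],[0.3,4,0],[0.3,4,0],[0.3,4,0],[0.3,4,0],[0.3,3,0],[0.3,2,0],[0,0.8,0]],"turn":[[0,0,0.01],[0,0,0.02],[0,0,0.02],[0,0,0.02],[0,0,0.02],[0,0,0.02],[0,0,0.02],[0,0,0.02],[0,0,0.01],[0,0,0],[0,0,0],[0,0,0]]}'; python3 -c "
from h import *
togo((490,85,345),-7)"
```

```text
time: 5.92
position: [474.5, 83.7, 336.3]
tcp_rot: [-0.0, 0.998, -0.057, -0.013]
ft_force: [-0.1, 0.5, -0.5]
finger_gap: 0.199
t 5.92 pos [474.5  83.7 336.3] togo cm [1.55 0.13 0.87] rot [-0.002 -0.025 -0.008] F [-0.1  0.5 -0.5] M [-0.02  0.06 -0.01] gap 0.199
```

```bash
python3 -m handwheel '{"jaw":[1,1,1],"delta_pos":[[1.5,0,1],[0,0,0],[0,0,0]],"turn":[[0,-0.025,-0.008],[0,0,0],[0,0,0]]}'; python3 -c "
from h import *
togo((490,85,345),-7);f=grab('wrist','w5');crop('w5',200,0,440,190,3,'w5a')"
```

```text
time: 6.17
position: [486.6, 87.3, 342.2]
tcp_rot: [-0.001, 0.998, -0.058, -0.004]
ft_force: [-0.4, -1.2, -1.4]
finger_gap: 0.2
t 6.17 pos [486.6  87.3 342.2] togo cm [ 0.34 -0.23  0.28] rot [-0.002 -0.007 -0.007] F [-0.4 -1.2 -1.4] M [-0.06 -0.    0.01] gap 0.2
```

View pics/w5.png

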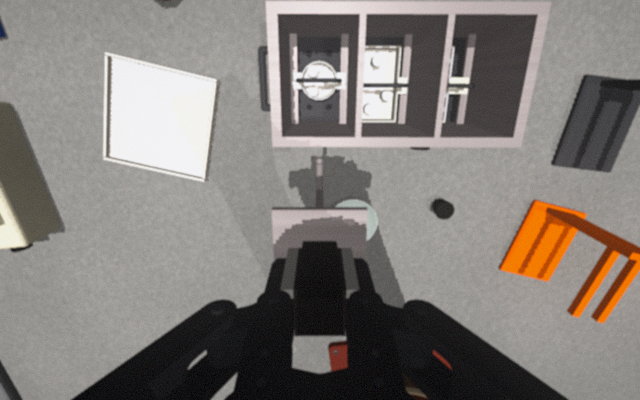

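View pics/w5a.png

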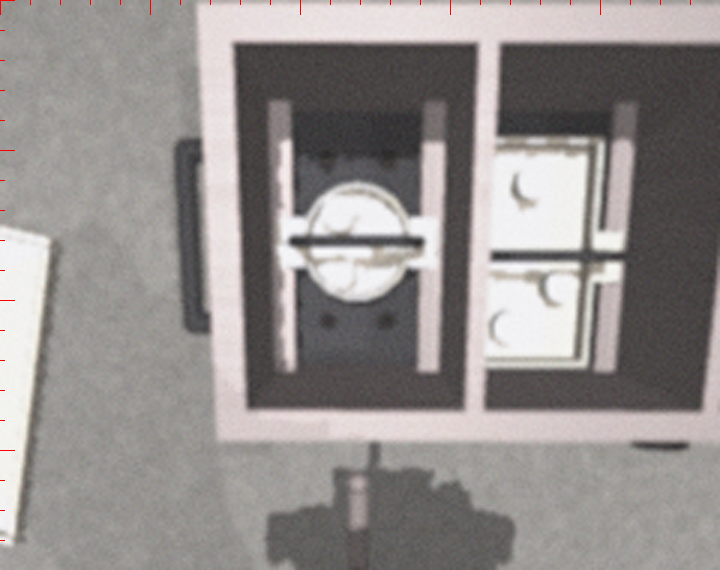

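The wrist view shows the round carrier in the left well at (319,80). The bail bar is a dark line from (296.7,80.3) to (341,80.3), and the hook tip is at (319,160).

```bash
python3 - <<'E'
from h import *
w=load('w5');t=load('t1')
b=lambda x,y:(230+x/6,120+y/6)
c=lambda x,y:(200+x/3,y/3)
print(w['T'].round(3).tolist())
print(tri((w,*c(290,241)),(t,*b(157,270))))
# top-view bar line: height from mid
for z in(80,100,120,140):
  print(z,atz(w,*c(290,241),z).round(1),atz(w,*c(423,241),z).round(1),'basket',atz(w,*c(357,240),z).round(1), proj(t,atz(w,*c(357,241),z)).round(1), (np.array(proj(t,atz(w,*c(290,241),z)))-[230,120])*6)
for p,z in [((235,43),155),((477,43),155),((465,410),155),((247,410),155)]: print(atz(w,*c(*p),z).round(1))
for z in(200,215):print('tip',atz(w,*c(357,480),z))
E
```

```text
[[-0.115, 0.937, 0.329, 570.606], [-0.993, -0.108, -0.038, 77.404], [-0.001, -0.331, 0.944, 483.972], [0.0, 0.0, 0.0, 1.0]]
(array([578.79883079, 103.81132122,  69.88092842]), [np.float64(0.3414555568187547), np.float64(0.1558274209939308)])
80 [578.4 103.5  80. ] [572.5  51.9  80. ] basket [575.8  77.4  80. ] [265.5 165.2] [152.85399144 266.07847351]
100 [578.  102.2 100. ] [572.4  53.1 100. ] basket [575.5  77.4 100. ] [264.4 163.6] [147.81166518 256.37959894]
120 [577.6 100.9 120. ] [572.3  54.4 120. ] basket [575.3  77.4 120. ] [263.2 161.8] [142.56161195 246.28116318]
140 [577.3  99.6 140. ] [572.2  55.6 140. ] basket [575.   77.4 140. ] [261.9 160.1] [137.09072529 235.75795608]
[634.1 107.4 155. ]
[625.8  35.4 155. ]
[517.2  47.5 155. ]
[525.6 120.4 155. ]
tip [507.57213023  85.14720047 200.        ]
tip [510.90170314  84.73817026 215.        ]
```

```bash
python3 -m handwheel '{"jaw":[1,1,1,1,1],"delta_pos":[[1.5,-0.1,-1],[2,-0.2,-1],[1.3,-0.1,0],[0,0,0],[0,0,0]],"turn":[[0,0,0],[0,0,0],[0,0,0],[0,0,0],[0,0,0]]}'; python3 -c "
from h import *
togo((536.5,82.1,315),-6.6);f=grab('wrist','w6');crop('w6',200,40,440,240,3,'w6a')"
```

```text
time: 6.63
position: [533.3, 77.4, 318.2]
tcp_rot: [0.001, 0.998, -0.061, -0.007]
ft_force: [-0.3, 1.0, -2.3]
finger_gap: 0.204
t 6.63 pos [533.3  77.4 318.2] togo cm [ 0.32  0.47 -0.32] rot [ 0.002 -0.013  0.007] F [-0.3  1.  -2.3] M [0.02 0.   0.02] gap 0.204
```

View pics/w6a.png

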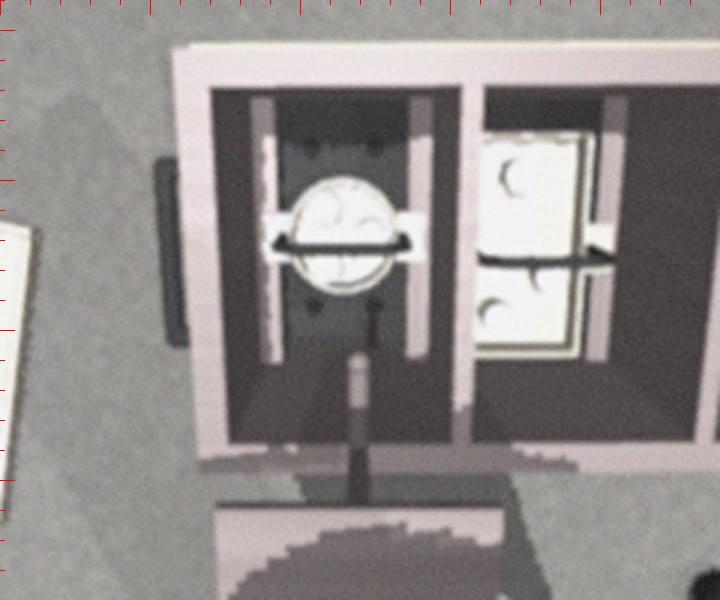

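```bash
python3 - <<'E'
from h import *
w=load('w5');t=load('t1');v=load('w6')
c5=lambda x,y:(200+x/3,y/3)
c6=lambda x,y:(200+x/3,40+y/3)
# bar as line: plane from w5, intersect with ray w6
def plane_int(a1,a2,obs):
    o,d1=ray(w,*a1);_,d2=ray(w,*a2);n=np.cross(d1,d2)
    p,d=ray(*obs);return p+d*(n@(o-p))/(n@d)
for y6 in(248,250): 
  for x in(295,341,390):print(y6,x,plane_int(c5(290,241),c5(423,241),(v,*c6(x,y6))).round(1))
b=lambda x,y:(230+x/6,120+y/6)
print('top',[plane_int(c5(290,241),c5(423,241),(t,*b(*q))).round(1) for q in[(200,268),(215,271),(230,273)]])
print(tri((w,*c5(290,241)),(v,*c6(273,243))),tri((w,*c5(423,241)),(v,*c6(410,243))))
for z in(90,105):
  print(atz(v,*c6(290,249),z),atz(v,*c6(392,249),z))
E
python3 -c "
from h import *
crop('w6',270,90,350,150,9,'w6b');crop('w5',270,50,370,110,8,'w5b')"
```

```text
248 295 [577.5  95.6  77.1]
248 341 [575.5  77.9  78.1]
248 390 [573.3  59.2  79.2]
250 295 [577.4  95.2  83. ]
250 341 [575.4  77.9  84. ]
250 390 [573.3  59.4  85. ]
top [array([575.9,  82.4,  84.6]), array([575.3,  76.5,  80.9]), array([574.6,  70.2,  79.3])]
(array([578.84442496, 104.96213696,  61.46605337]), [np.float64(0.20401958044512167), np.float64(0.20803516167303562)]) (array([572.53333408,  50.80960752,  64.14346847]), [np.float64(0.031568631912131453), np.float64(0.032188975535195646)])
[578.78201651  96.53023591  90.        ] [574.14996851  58.7553891   90.        ]
[580.38128585  95.34752689 105.        ] [575.93732955  59.10658797 105.        ]
```

View pics/w6b.png

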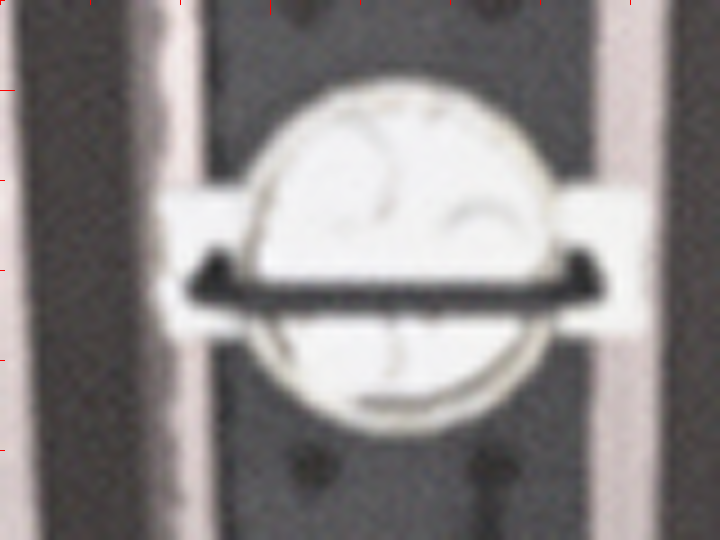

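View pics/w5b.png

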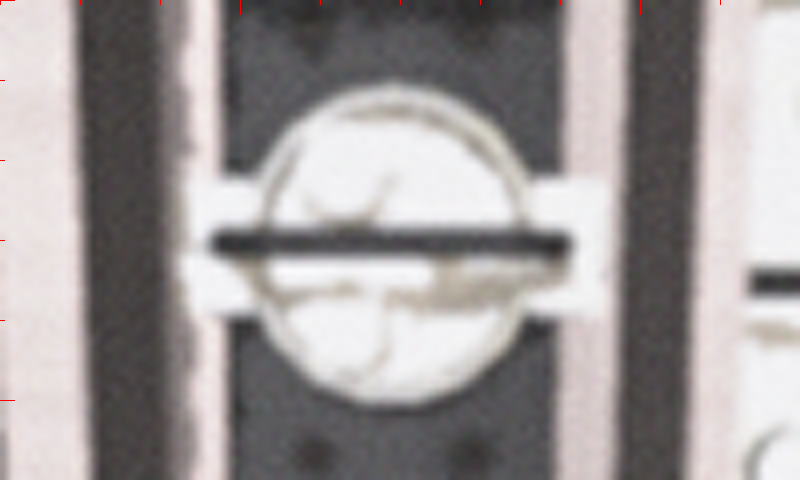

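```bash
python3 -m handwheel '{"jaw":[1,1,1,1,1,1],"delta_pos":[[0.3,0.4,0],[0,0,-1],[0,0,-2],[0,0,-1.5],[0,0,-0.5],[0,0,0]],"turn":[[0,-0.013,0.007],[0,0,0],[0,0,0],[0,0,0],[0,0,0],[0,0,0]]}'; python3 -c "
from h import *
togo((536.5,82.1,255),-6.6);f=grab('wrist','w7');crop('w7',200,40,440,240,3,'w7a')"
```

```text
time: 7.18
position: [533.7, 81.6, 266.3]
tcp_rot: [0.002, 0.998, -0.057, 0.002]
ft_force: [0.5, -0.1, -1.1]
finger_gap: 0.202
t 7.18 pos [533.7  81.6 266.3] togo cm [ 0.28  0.05 -1.13] rot [ 0.003  0.005 -0.001] F [ 0.5 -0.1 -1.1] M [ 0.02  0.03 -0.01] gap 0.202
```

View pics/w7a.png

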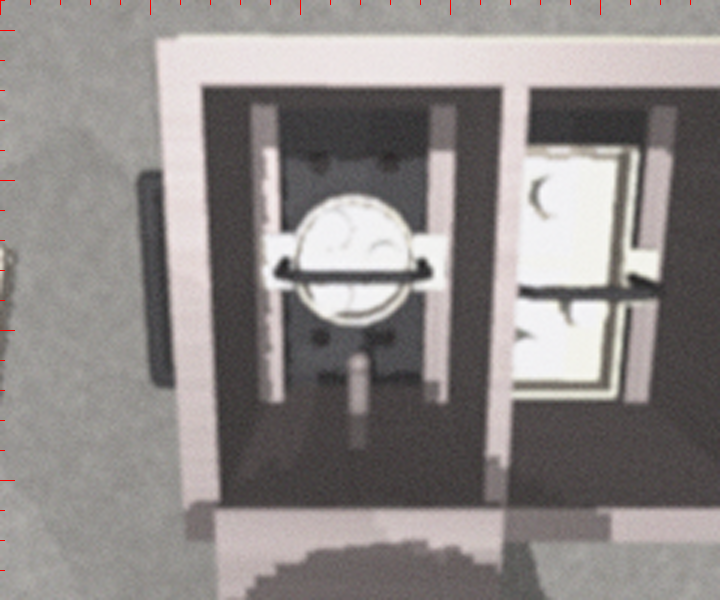

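```bash
python3 - <<'E'
from h import *
w=load('w5');v=load('w6');x=load('w7');t=load('t1')
c6=lambda a,b:(200+a/3,40+b/3)
print(tri((w,319.2,80.4),(v,200+341/3,122.9),(x,*c6(353,276))))
print(tri((w,319.2,80.4),(x,*c6(353,276))))
print(tri((w,319.2,80.4),(v,200+341/3,122.9),(x,*c6(353,276)),(t,265.5,165.1)))
# ears outer ends
print(tri((w,*[270+185/8,50+245/8]),(x,*c6(262,262))),tri((w,270+605/8,50+245/8),(x,*c6(448,262))))
# expected tip location
for z in (136,148): print('tip',atz(x,*c6(358,365),z))
E
```

```text
(array([575.39900105,  77.65805537,  79.46119929]), [np.float64(0.33859580153059093), np.float64(0.2311347898600046), np.float64(0.14863980274549704)])
(array([575.36875356,  77.53013026,  78.82601592]), [np.float64(0.2258527830471531), np.float64(0.26376979831241476)])
(array([575.50250003,  77.59109928,  80.38266853]), [np.float64(0.3213373688682707), np.float64(0.26774160847181344), np.float64(0.19917970677140526), np.float64(0.07396639463574577)])
(array([579.49168256, 111.15822847,  39.84265249]), [np.float64(0.3630453858445669), np.float64(0.41768071122675915)]) (array([571.63356336,  42.95240391,  39.55588288]), [np.float64(0.3438395930845263), np.float64(0.3948704567945023)])
tip [557.32198057  78.35067817 136.        ]
tip [559.90485264  78.09269049 148.        ]
```

Bar centre is at (575.4, 77.6, 80), with the ears at 40. The hook tip measures where expected (560,78). I'll descend to TCP z of about 183, which puts the rod origin 117 above the bar.

```bash
python3 -m handwheel '{"jaw":[1,1,1,1,1,1],"delta_pos":[[0,0,-1.5],[0,0,-2.5],[0,0,-2],[0,0,-0.7],[0,0,0],[0,0,0]],"turn":[[0.003,0.005,0],[0,0,0],[0,0,0],[0,0,0],[0,0,0],[0,0,0]]}'; python3 -c "
from h import *
togo((534,81.8,183),-6.6);f=grab('wrist','w8');crop('w8',200,40,440,240,3,'w8a')"
```

```text
time: 7.73
position: [535.0, 82.2, 198.9]
tcp_rot: [-0.001, 0.998, -0.057, 0.002]
ft_force: [-1.0, 0.5, -1.1]
finger_gap: 0.198
t 7.73 pos [535.   82.2 198.9] togo cm [-0.1  -0.04 -1.59] rot [-0.001  0.005 -0.001] F [-1.   0.5 -1.1] M [-0.01  0.02 -0.01] gap 0.198
```

View pics/w8a.png

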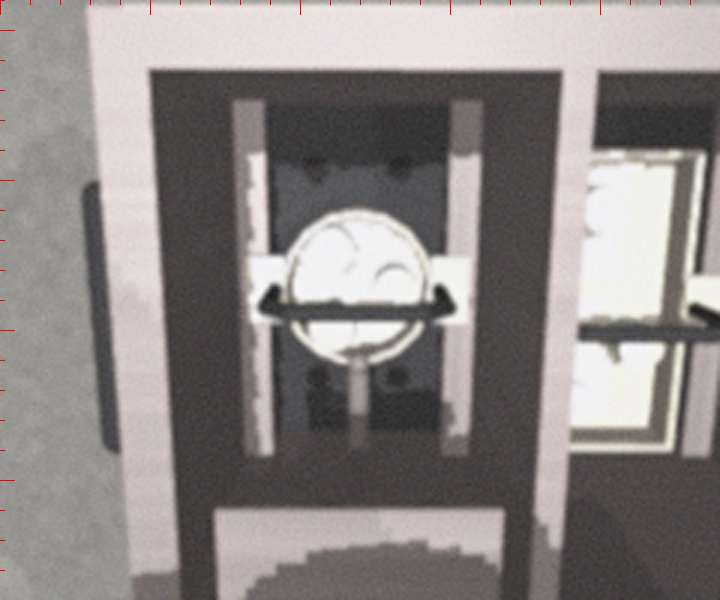

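```bash
python3 -m handwheel '{"jaw":[1,1,1,1],"delta_pos":[[0,0,-1],[0,0,-0.5],[0,0,-0.1],[0,0,0]],"turn":[[0,0,0],[0,0,0],[0,0,0],[0,0,0]]}'; python3 -c "
from h import *
togo((535,82,183),-6.6);f=grab('wrist','w9');crop('w9',240,80,400,220,5,'w9a')
print(proj(f,(575.4,77.6,80)),tri((f,200+358/3,40+311/3),(load('w5'),319.2,80.4)))
print(tri((load('w8'),200+358/3,40+311/3),(load('w5'),319.2,80.4)))
"
```

```text
time: 8.12
position: [536.9, 82.5, 184.5]
tcp_rot: [-0.001, 0.998, -0.057, 0.005]
ft_force: [-0.3, 0.1, -2.0]
finger_gap: 0.194
t 8.12 pos [536.9  82.5 184.5] togo cm [-0.19 -0.05 -0.15] rot [-0.001  0.01  -0.001] F [-0.3  0.1 -2. ] M [ 0.03  0.05 -0.02] gap 0.194
[320.10631901 150.1734803 ] (array([575.7332019 ,  77.73633666,  49.84343183]), [np.float64(0.5642047748374844), np.float64(0.38334390771735877)])
(array([575.36781415,  77.40522281,  77.52306523]), [np.float64(0.17208558034292898), np.float64(0.11881641318291156)])
```

View pics/w9a.png

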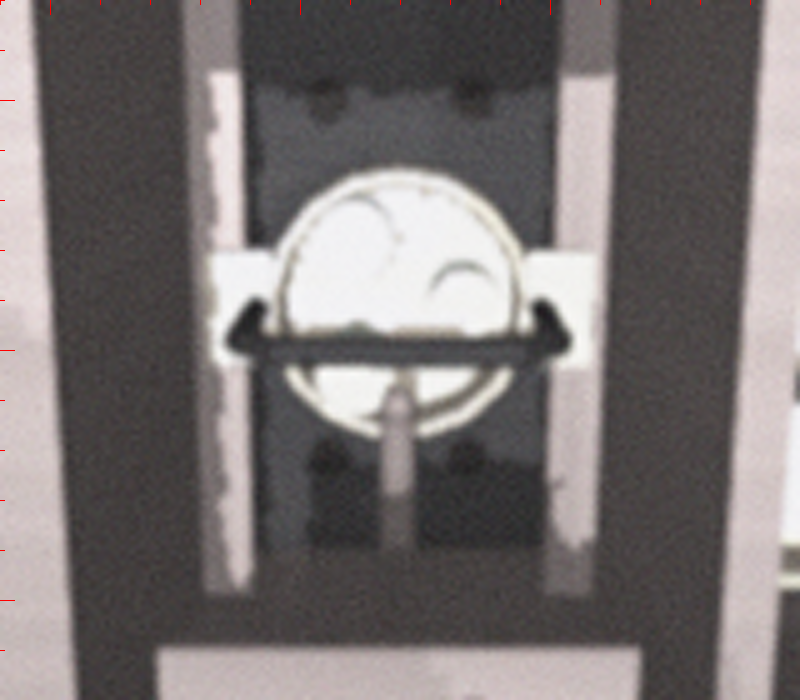

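The bar is seen at row 150, as predicted. I'll advance 27 mm along the hook direction, under the bar.

```bash
python3 -m handwheel '{"jaw":[1,1,1,1,1,1],"delta_pos":[[0.8,-0.1,-0.1],[0.8,-0.1,0],[0.6,-0.1,0],[0.2,0,0],[0,0,0],[0,0,0]],"turn":[[0,0.01,0],[0,0,0],[0,0,0],[0,0,0],[0,0,0],[0,0,0]]}'; python3 -c "
from h import *
togo((563.7,79.4,184),-6.6);f=grab('wrist','w10');crop('w10',240,80,400,220,5,'w10a')
"
```

```text
time: 8.67
position: [563.2, 79.6, 184.9]
tcp_rot: [-0.001, 0.998, -0.057, 0.001]
ft_force: [-0.2, 0.5, -0.6]
finger_gap: 0.199
t 8.67 pos [563.2  79.6 184.9] togo cm [ 0.05 -0.02 -0.09] rot [-0.002  0.002 -0.001] F [-0.2  0.5 -0.6] M [-0.03 -0.01 -0.  ] gap 0.199
```

View pics/w10a.png

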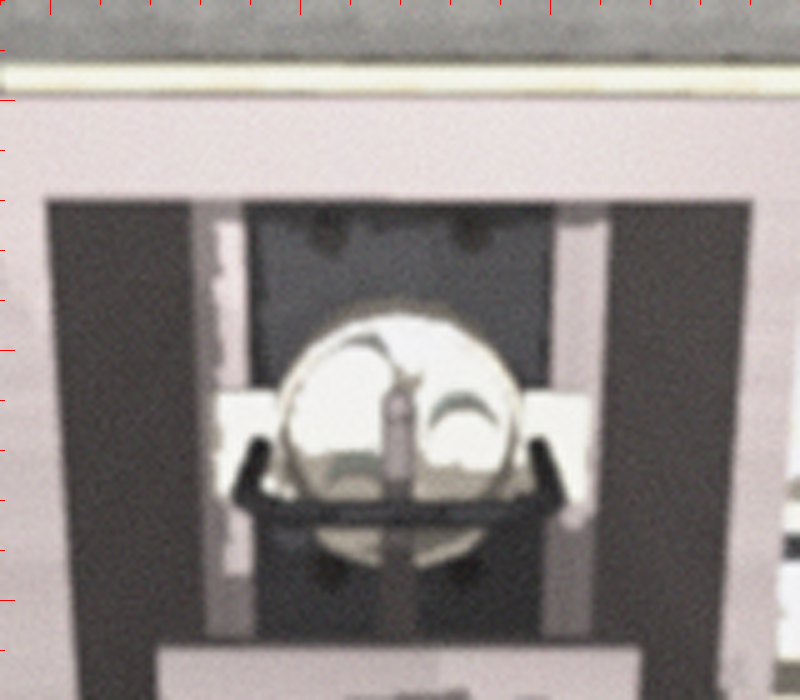

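The tip (320,158) is now past the bar, and the bar crosses over the hook shank at row 182. I'll lift slowly.

```bash
python3 -m handwheel '{"jaw":[1,1,1,1,1,1,1],"delta_pos":[[0,0,0.7],[0,0,0.8],[0,0,0.5],[0,0,0.5],[0,0,0.5],[0,0,0.5],[0,0,0]],"turn":[[0,0,0],[0,0,0],[0,0,0],[0,0,0],[0,0,0],[0,0,0],[0,0,0]]}' 100; python3 -c "
from h import *
togo((563.7,79.4,224),-6.6);f=grab('wrist','w11');crop('w11',240,80,400,220,5,'w11a')
"
```

```text
time: 9.3
position: [562.1, 79.9, 224.5]
tcp_rot: [-0.001, 0.998, -0.057, 0.001]
ft_force: [-0.3, 0.5, -2.6]
finger_gap: 0.193
t 9.3 pos [562.1  79.9 224.5] togo cm [ 0.16 -0.05 -0.05] rot [-0.001  0.003 -0.001] F [-0.3  0.5 -2.6] M [-0.01  0.01 -0.04] gap 0.193
```

View pics/w11a.png

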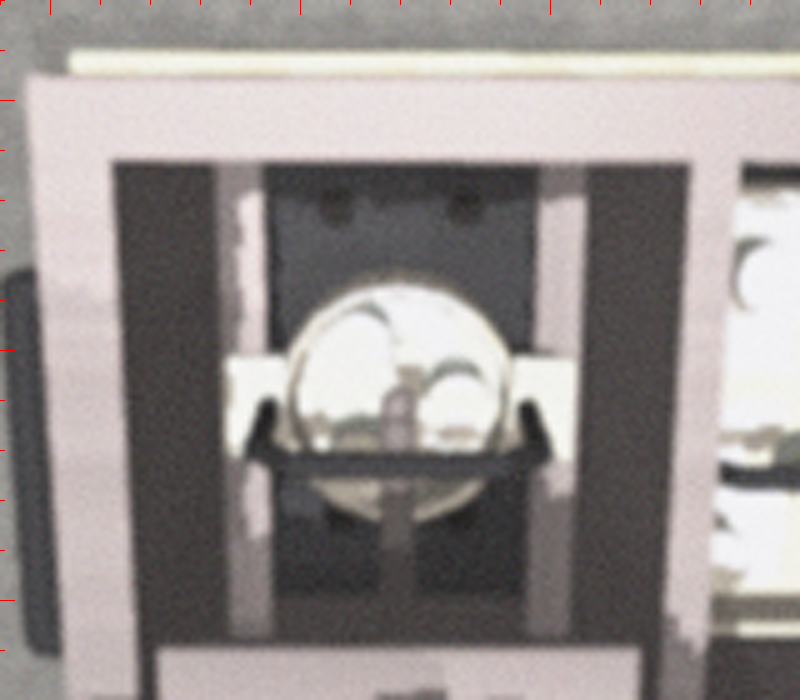

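The hook has taken about 1.5 N, so the bar is seated. I'll continue up in stages.

```bash
python3 -m handwheel '{"jaw":[1,1,1,1,1,1,1],"delta_pos":[[0,-0.03,0.7],[0,0,1],[0,0,1],[0,0,1],[0,0,1],[0,0,0.5],[0,0,0]],"turn":[[0,0,0],[0,0,0],[0,0,0],[0,0,0],[0,0,0],[0,0,0],[0,0,0]]}'; python3 -c "
from h import *
togo((562.5,79.5,378),-6.6)
"
```

```text
time: 9.93
position: [561.5, 79.5, 281.6]
tcp_rot: [-0.001, 0.998, -0.057, 0.001]
ft_force: [0.1, 0.2, -2.2]
finger_gap: 0.197
t 9.93 pos [561.5  79.5 281.6] togo cm [0.1  0.   9.64] rot [-0.001  0.002 -0.002] F [ 0.1  0.2 -2.2] M [-0.01 -0.01 -0.04] gap 0.197
```

```bash
python3 -m handwheel '{"jaw":[1,1,1,1,1,1,1,1,1,1,1],"delta_pos":[[0.1,0,0.7],[0,0,1],[0,0,1],[0,0,1],[0,0,1.2],[0,0,1.2],[0,0,1.2],[0,0,1.2],[0,0,0.6],[0,0,0],[0,0,0]],"turn":[[0,0,0],[0,0,0],[0,0,0],[0,0,0],[0,0,0],[0,0,0],[0,0,0],[0,0,0],[0,0,0],[0,0,0],[0,0,0]]}'; python3 -c "
from h import *
togo((562.5,79.5,378),-6.6)
f=grab('wrist','w12');f=grab('side','s3');crop('s3',180,0,380,300,3,'s3a');crop('s3',180,30,350,220,4,'s3a')
"
```

```text
time: 10.85
position: [562.1, 79.6, 383.0]
tcp_rot: [-0.001, 0.998, -0.057, 0.001]
ft_force: [0.6, 0.4, -3.7]
finger_gap: 0.198
t 10.85 pos [562.1  79.6 383. ] togo cm [ 0.04 -0.01 -0.5 ] rot [-0.001  0.003 -0.002] F [ 0.6  0.4 -3.7] M [-0.02  0.04 -0.02] gap 0.198
```

View pics/w12.png

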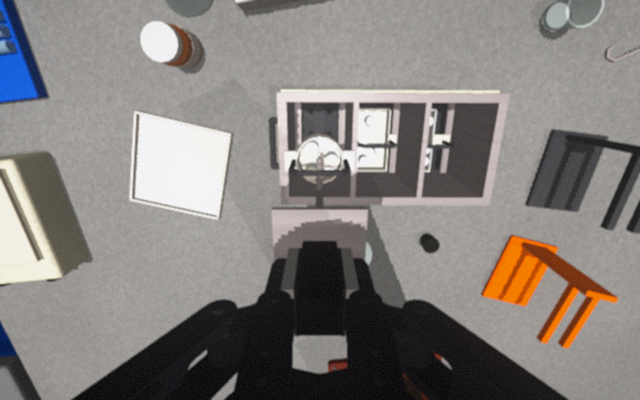

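View pics/s3a.png

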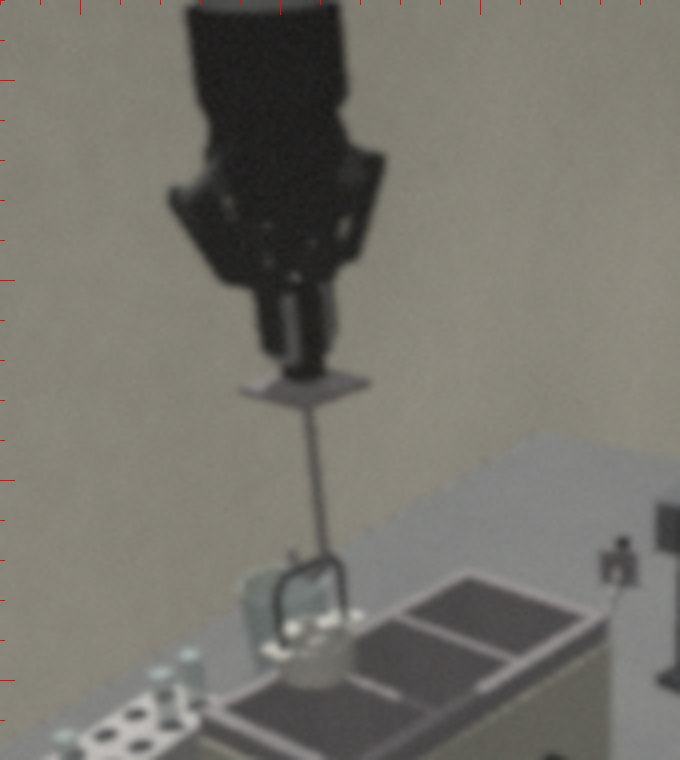

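The carrier hangs level on the hook, basket bottom above the bath rim (side view ≈ (258,200)). I'll move gently to over the tray.

```bash
python3 -m handwheel '{"jaw":[1,1,1,1,1,1,1,1,1,1,1,1],"delta_pos":[[0,0.4,0],[0,0.8,0],[-0.2,1.2,0],[-0.2,1.4,0],[-0.2,1.5,0],[-0.2,1.5,0],[-0.2,1.5,0],[-0.2,1.5,0],[-0.2,1.5,0],[-0.2,1.5,0],[-0.2,1.5,0],[-0.2,1.5,0]],"turn":[[0,0,0],[0,0,0],[0,0,0],[0,0,0],[0,0,0],[0,0,0],[0,0,0],[0,0,0],[0,0,0],[0,0,0],[0,0,0],[0,0,0]]}'; python3 -c "
from h import *
togo((536.5,310.5,378),-6.6)
"
```

```text
time: 11.95
position: [535.6, 252.4, 377.1]
tcp_rot: [-0.0, 0.998, -0.056, -0.003]
ft_force: [-0.8, -0.6, -3.2]
finger_gap: 0.197
t 11.95 pos [535.6 252.4 377.1] togo cm [0.09 5.81 0.09] rot [-0.001 -0.007 -0.003] F [-0.8 -0.6 -3.2] M [ 0.    0.01 -0.03] gap 0.197
```

```bash
python3 -m handwheel '{"jaw":[1,1,1,1,1,1,1,1,1,1],"delta_pos":[[0,1.4,0],[0,1.2,0],[0,0.9,0],[0,0.6,-0.3],[0,0.2,-0.8],[0,0,-1],[0,0,-1],[0,0,-1],[0,0,-0.5],[0,0,0]],"turn":[[0,-0.007,0],[0,0,0],[0,0,0],[0,0,0],[0,0,0],[0,0,0],[0,0,0],[0,0,0],[0,0,0],[0,0,0]]}'; python3 -c "
from h import *
togo((536.5,310.5,202),-6.6)
f=grab('wrist','w13');f=grab('side','s4')
"
```

```text
time: 12.78
position: [529.9, 305.3, 322.7]
tcp_rot: [-0.001, 0.999, -0.052, -0.003]
ft_force: [0.1, -0.1, -3.7]
finger_gap: 0.194
t 12.78 pos [529.9 305.3 322.7] togo cm [  0.66   0.52 -12.07] rot [-0.001 -0.006 -0.011] F [ 0.1 -0.1 -3.7] M [-0.03  0.04 -0.03] gap 0.194
```

View pics/w13.png

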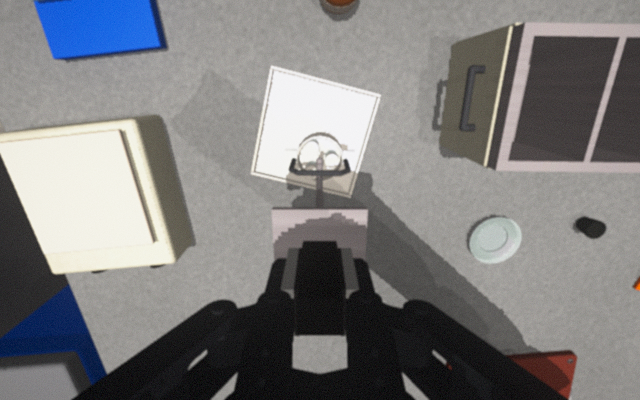

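View pics/s4.png

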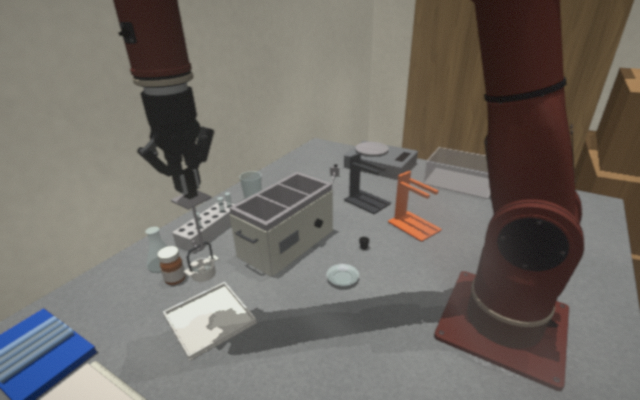

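```bash
python3 -c "
from h import *
f=load('w13')
P=np.array([atz(f,*p,14) for p in[(273,67),(380,95),(353,195),(251,175)]]);print(P.round(1),P.mean(0))
"; python3 -m handwheel '{"jaw":[1,1,1,1,1,1,1,1,1],"delta_pos":[[0.5,0.4,-0.5],[0.2,0.1,-1],[0,0,-1],[0,0,-1],[0,0,-1],[0,0,-1],[0,0,-1],[0,0,-0.5],[0,0,0]],"turn":[[0,-0.006,0],[0,0,0],[0,0,0],[0,0,0],[0,0,0],[0,0,0],[0,0,0],[0,0,0],[0,0,0]]}'; python3 -c "
from h import *
togo((536.5,310.5,202),-6.6)"
```

```text
[[642.  353.9  14. ]
 [593.2 217.8  14. ]
 [457.1 263.1  14. ]
 [502.5 407.   14. ]] [548.68457465 310.47845627  14.        ]
time: 13.63
position: [538.0, 310.5, 246.8]
tcp_rot: [-0.001, 0.999, -0.052, 0.001]
ft_force: [-0.3, -0.2, -2.9]
finger_gap: 0.198
t 13.63 pos [538.  310.5 246.8] togo cm [-0.15 -0.   -4.48] rot [-0.003  0.003 -0.011] F [-0.3 -0.2 -2.9] M [ 0.05 -0.01  0.  ] gap 0.198
```

```bash
python3 -m handwheel '{"jaw":[1,1,1,1,1,1,1,1,1],"delta_pos":[[-0.1,0,-0.7],[0,0,-0.8],[0,0,-0.8],[0,0,-0.6],[0,0,-0.4],[0,0,-0.3],[0,0,-0.3],[0,0,0],[0,0,0]],"turn":[[0,0,0],[0,0,0],[0,0,0],[0,0,0],[0,0,0],[0,0,0],[0,0,0],[0,0,0],[0,0,0]]}'; python3 -c "
from h import *
togo((536.5,310.5,202),-6.6)
f=grab('wrist','w14');f=grab('side','s5');crop('s5',140,200,270,360,4,'s5a')"
```

```text
time: 14.38
position: [537.2, 310.8, 204.3]
tcp_rot: [-0.002, 0.999, -0.052, 0.002]
ft_force: [-0.2, 0.2, -2.9]
finger_gap: 0.197
t 14.38 pos [537.2 310.8 204.3] togo cm [-0.07 -0.03 -0.23] rot [-0.003  0.004 -0.01 ] F [-0.2  0.2 -2.9] M [-0.02  0.05 -0.01] gap 0.197
```

View pics/s5a.png

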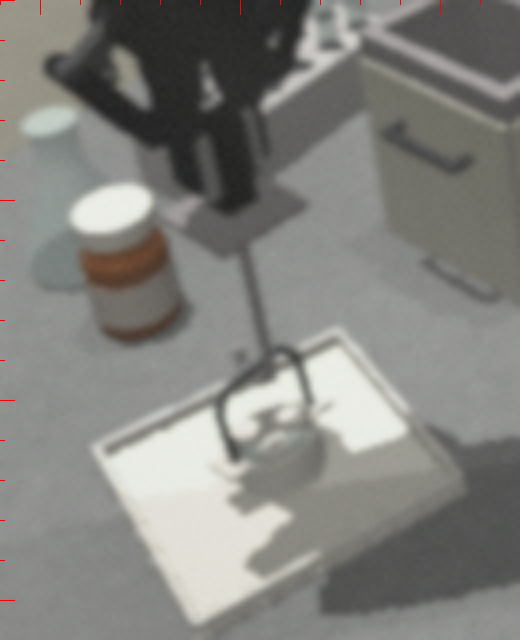

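The carrier is just above or touching the tray floor, centred and upright. I'll lower the rest, watching the force.

```bash
python3 -m handwheel '{"jaw":[1,1,1,1,1,1],"delta_pos":[[0,0,-0.2],[0,0,-0.3],[0,0,-0.3],[0,0,-0.3],[0,0,0],[0,0,0]],"turn":[[0,0,0],[0,0,0],[0,0,0],[0,0,0],[0,0,0],[0,0,0]]}'; python3 -c "
from h import *
togo((536.5,310.5,177),-6.6)
f=grab('wrist','w15');crop('w15',220,80,420,240,4,'w15a')"
```

```text
time: 14.98
position: [538.1, 311.4, 194.0]
tcp_rot: [-0.003, 0.999, -0.052, 0.003]
ft_force: [-0.6, 0.5, -1.2]
finger_gap: 0.198
t 14.98 pos [538.1 311.4 194. ] togo cm [-0.16 -0.09 -1.7 ] rot [-0.005  0.007 -0.01 ] F [-0.6  0.5 -1.2] M [0.01 0.03 0.01] gap 0.198
```

View pics/w15a.png

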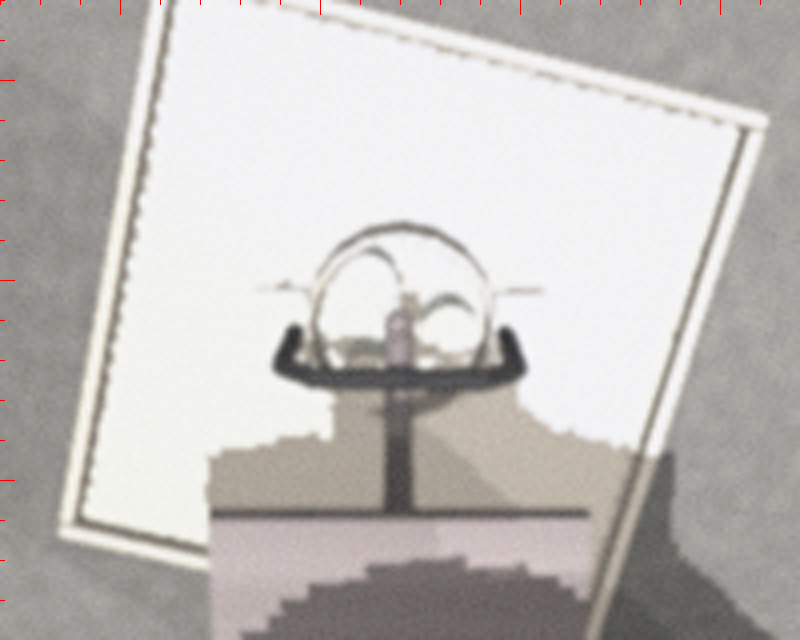

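The carrier's weight is off the hook (force back to -1.2 N). I'll lower to pass height, then retreat.

```bash
python3 -m handwheel '{"jaw":[1,1,1,1,1,1],"delta_pos":[[-0.1,0,-0.5],[0,0,-0.5],[0,0,-0.4],[0,0,-0.2],[0,0,0],[0,0,0]],"turn":[[-0.005,0.007,0],[0,0,0],[0,0,0],[0,0,0],[0,0,0],[0,0,0]]}'; python3 -c "
from h import *
togo((536.5,310.5,177),-6.6)
f=grab('wrist','w16');crop('w16',220,80,420,240,4,'w16a')"
```

```text
time: 15.53
position: [536.8, 311.4, 176.0]
tcp_rot: [0.0, 0.999, -0.052, -0.001]
ft_force: [0.5, 0.5, -1.5]
finger_gap: 0.2
t 15.53 pos [536.8 311.4 176. ] togo cm [-0.03 -0.09  0.1 ] rot [ 0.001 -0.001 -0.01 ] F [ 0.5  0.5 -1.5] M [-0.01  0.03 -0.  ] gap 0.2
```

View pics/w16a.png

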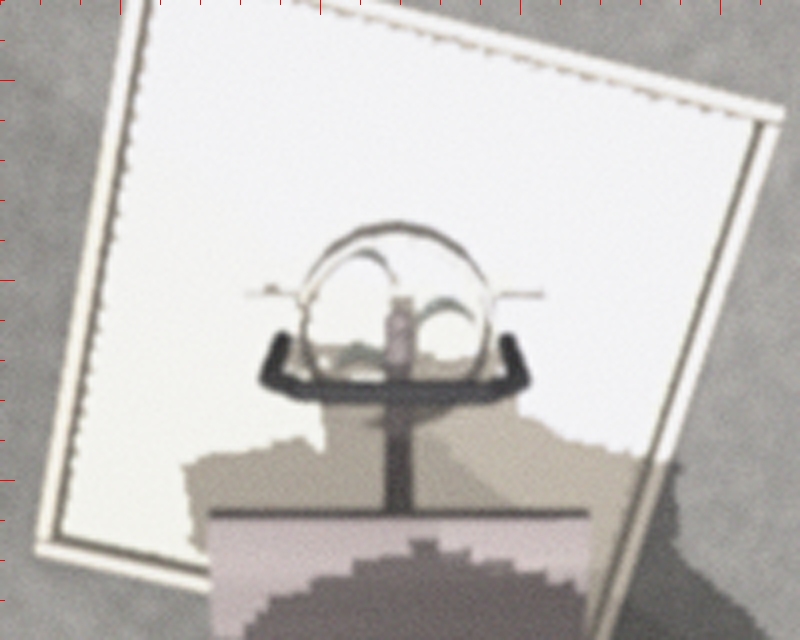

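```bash
python3 -m handwheel '{"jaw":[1,1,1,1,1,1],"delta_pos":[[-0.6,0.1,0],[-1,0.1,0],[-1,0.1,0],[-0.7,0.1,0],[0,0,0],[0,0,0]],"turn":[[0,0,0],[0,0,0],[0,0,0],[0,0,0],[0,0,0],[0,0,0]]}'; python3 -c "
from h import *
togo((536.5,310.5,177),-6.6)
f=grab('wrist','w17');crop('w17',220,80,420,240,4,'w17a')"
```

```text
time: 16.08
position: [499.3, 316.3, 176.8]
tcp_rot: [0.0, 0.999, -0.052, -0.0]
ft_force: [-0.5, -0.2, -1.7]
finger_gap: 0.198
t 16.08 pos [499.3 316.3 176.8] togo cm [ 3.72 -0.58  0.02] rot [ 0.001 -0.001 -0.011] F [-0.5 -0.2 -1.7] M [-0.06 -0.02 -0.07] gap 0.198
```

View pics/w17a.png

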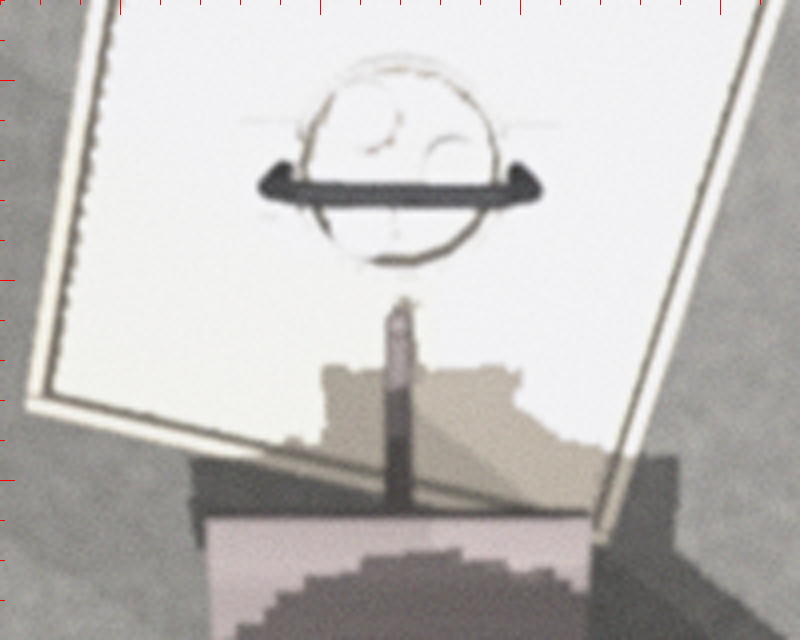

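Hook is clear of the bar by more than 10 mm; the carrier stands at (320,121) in the tray. I'll go up and travel back to the stand.

```bash
python3 -m handwheel '{"jaw":[1,1,1,1,1,1,1,1,1,1,1],"delta_pos":[[-0.5,0,0.5],[0,0,1.5],[0,0,2],[0,0,2],[0,0,2],[0,0,2],[0,0,2],[0,0,2],[0,0,1.5],[0,0,0.7],[0,0,0]],"turn":[[0,0,0],[0,0,0],[0,0,0],[0,0,0],[0,0,0],[0,0,0],[0,0,0],[0,0,0],[0,0,0],[0,0,0],[0,0,0]]}'; python3 -c "
from h import *
togo((469,-319.5,350),-16)"
```

```text
time: 17.05
position: [491.7, 315.1, 349.2]
tcp_rot: [-0.0, 0.999, -0.052, -0.001]
ft_force: [-0.1, -0.7, -1.3]
finger_gap: 0.195
t 17.05 pos [491.7 315.1 349.2] togo cm [ -2.27 -63.46   0.08] rot [-0.    -0.001 -0.174] F [-0.1 -0.7 -1.3] M [ 0.05 -0.01 -0.  ] gap 0.195
```

```bash
python3 -m handwheel '{"jaw":[1,1,1,1,1,1,1,1,1,1,1,1],"delta_pos":[[0,-1,0],[0,-2,0],[0,-3,0],[0,-3.5,0],[0,-3.5,0],[0,-3.5,0],[0,-3.5,0],[0,-3.5,0],[0,-3.5,0],[0,-3.5,0],[0,-3,0],[0,-2,0]],"turn":[[0,0,-0.01],[0,0,-0.01],[0,0,-0.01],[0,0,-0.01],[0,0,-0.01],[0,0,-0.01],[0,0,-0.01],[0,0,-0.01],[0,0,-0.01],[0,0,-0.01],[0,0,-0.01],[0,0,-0.01]]}'; python3 -c "
from h import *
togo((469,-319.5,350),-16)"
```

```text
time: 18.05
position: [479.1, -59.1, 335.4]
tcp_rot: [-0.001, 0.993, -0.116, -0.009]
ft_force: [0.3, -0.2, -0.6]
finger_gap: 0.197
t 18.05 pos [479.1 -59.1 335.4] togo cm [ -1.01 -26.04   1.46] rot [-0.004 -0.018 -0.047] F [ 0.3 -0.2 -0.6] M [-0.   -0.1   0.01] gap 0.197
```

```bash
python3 -m handwheel '{"jaw":[1,1,1,1,1,1,1,1,1,1,1],"delta_pos":[[0,-2,1.2],[0,-3,0],[0,-3.5,0],[0,-3.5,0],[0,-3.5,0],[0,-3,0],[0,-2.5,0],[0,-2,0],[0,-0.8,0],[0,0,0],[0,0,0]],"turn":[[0,-0.018,-0.01],[0,0,-0.01],[0,0,-0.01],[0,0,-0.01],[0,0,0],[0,0,0],[0,0,0],[0,0,0],[0,0,0],[0,0,0],[0,0,0]]}'; python3 -c "
from h import *
togo((469,-319.5,350),-16)"
```

```text
time: 18.97
position: [463.2, -319.6, 333.7]
tcp_rot: [-0.004, 0.989, -0.148, -0.009]
ft_force: [0.2, 0.2, -1.7]
finger_gap: 0.2
t 18.97 pos [ 463.2 -319.6  333.7] togo cm [0.58 0.01 1.63] rot [-0.011 -0.016  0.019] F [ 0.2  0.2 -1.7] M [ 0.04 -0.07  0.01] gap 0.2
```

```bash
python3 -m handwheel '{"jaw":[1,1,1,1],"delta_pos":[[0.5,0,0],[0,0,0],[0,0,0],[0,0,0]],"turn":[[-0.011,-0.016,0.019],[0,0,0],[0,0,0],[0,0,0]]}'; python3 -c "
from h import *
togo((469.4,-319.5,333),-16);f=grab('wrist','w18');crop('w18',250,60,400,220,5,'w18a')"
```

```text
time: 19.3
position: [469.7, -314.3, 333.5]
tcp_rot: [-0.0, 0.991, -0.135, 0.001]
ft_force: [1.6, 0.5, -1.1]
finger_gap: 0.197
t 19.3 pos [ 469.7 -314.3  333.5] togo cm [-0.03 -0.52 -0.05] rot [-0.     0.002 -0.008] F [ 1.6  0.5 -1.1] M [-0.02 -0.07  0.01] gap 0.197
```

View pics/w18a.png

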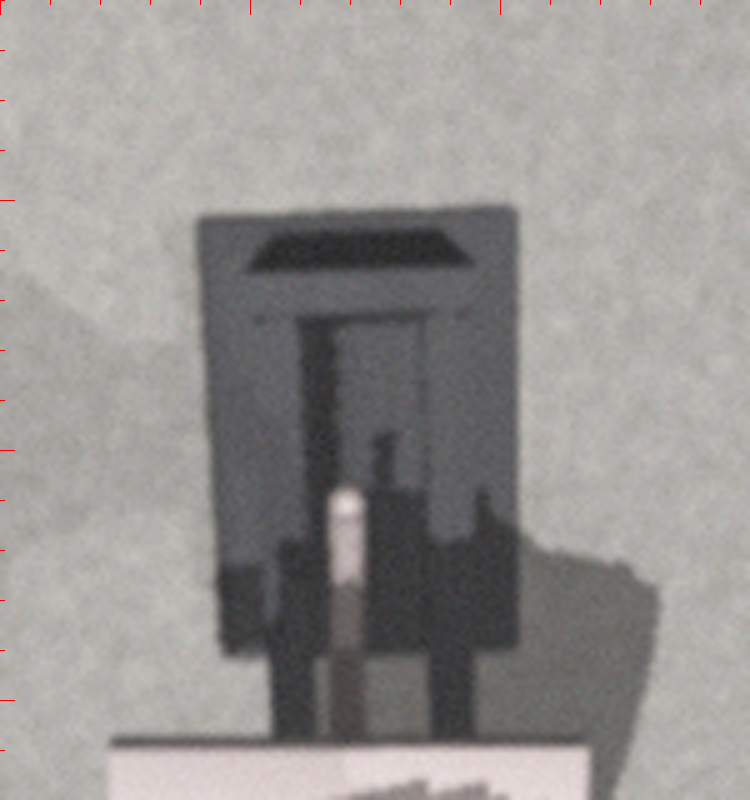

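The rod reads column 319 against a slot middle of column 324. That is about 5 mm to the left, which agrees with the measured y offset. Correcting and descending.

```bash
python3 -m handwheel '{"jaw":[1,1,1,1],"delta_pos":[[0,-0.5,0],[0,0,0],[0,0,0],[0,0,0]],"turn":[[0,0.002,-0.008],[0,0,0],[0,0,0],[0,0,0]]}'; python3 -c "
from h import *
togo((469.4,-319.5,333),-16);f=grab('wrist','w19');crop('w19',250,60,400,220,5,'w19a')"
```

```text
time: 19.68
position: [470.3, -318.6, 334.3]
tcp_rot: [0.0, 0.99, -0.138, 0.0]
ft_force: [-0.0, 0.9, -1.1]
finger_gap: 0.194
t 19.68 pos [ 470.3 -318.6  334.3] togo cm [-0.09 -0.09 -0.13] rot [ 0.     0.001 -0.002] F [-0.   0.9 -1.1] M [ 0.02 -0.02 -0.02] gap 0.194
```

View pics/w19a.png

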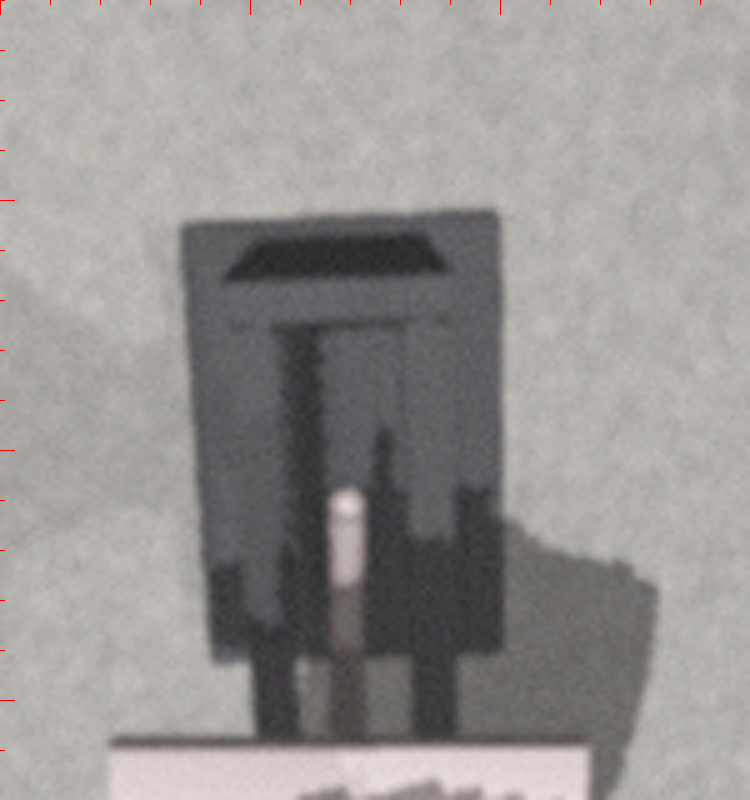

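```bash
python3 -m handwheel '{"jaw":[1,1,1,1,1,1,1],"delta_pos":[[-0.1,-0.1,-1],[0,0,-1.5],[0,0,-1.5],[0,0,-1.5],[0,0,-1],[0,0,0],[0,0,0]],"turn":[[0,0,0],[0,0,0],[0,0,0],[0,0,0],[0,0,0],[0,0,0],[0,0,0]]}'; python3 -c "
from h import *
togo((469.4,-319.5,153),-16)"
```

```text
time: 20.32
position: [468.2, -320.0, 263.5]
tcp_rot: [-0.0, 0.99, -0.139, 0.0]
ft_force: [0.3, -0.1, -0.8]
finger_gap: 0.198
t 20.32 pos [ 468.2 -320.   263.5] togo cm [  0.12   0.05 -11.05] rot [-0.     0.    -0.001] F [ 0.3 -0.1 -0.8] M [ 0.03  0.03 -0.03] gap 0.198
```

```bash
python3 -m handwheel '{"jaw":[1,1,1,1,1,1,1,1,1],"delta_pos":[[0.1,0,-1],[0,0,-1.5],[0,0,-1.5],[0,0,-1.5],[0,0,-1.5],[0,0,-1],[0,0,-0.5],[0,0,0],[0,0,0]],"turn":[[0,0,0],[0,0,0],[0,0,0],[0,0,0],[0,0,0],[0,0,0],[0,0,0],[0,0,0],[0,0,0]]}'; python3 -c "
from h import *
togo((469.4,-319.5,153),-16);f=grab('side','s6');crop('s6',320,100,450,220,5,'s6a')"
```

```text
time: 21.07
position: [471.9, -321.3, 177.2]
tcp_rot: [0.002, 0.99, -0.139, 0.004]
ft_force: [-0.1, -0.3, -1.7]
finger_gap: 0.2
t 21.07 pos [ 471.9 -321.3  177.2] togo cm [-0.25  0.18 -2.42] rot [ 0.004  0.008 -0.001] F [-0.1 -0.3 -1.7] M [-0.01  0.02 -0.01] gap 0.2
```

View pics/s6a.png

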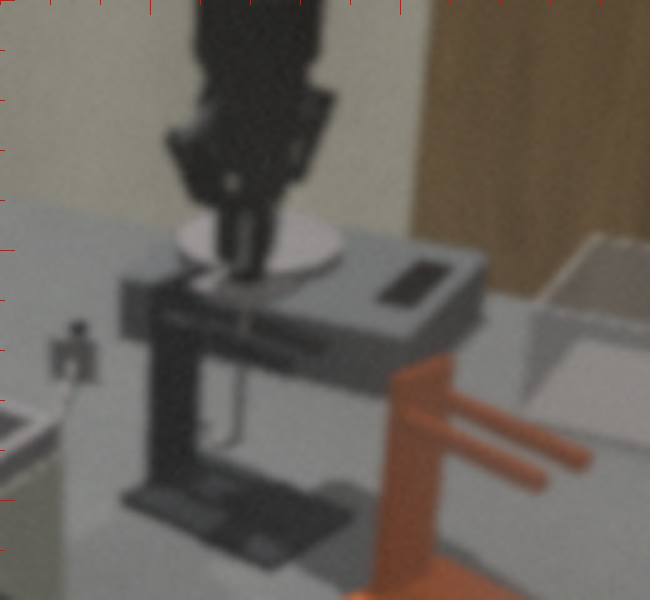

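```bash
python3 -m handwheel '{"jaw":[1,1,1,1,1,1,1],"delta_pos":[[-0.2,0.2,-0.5],[0,0,-0.5],[0,0,-0.5],[0,0,-0.3],[0,0,-0.1],[0,0,0],[0,0,0]],"turn":[[0.004,0.008,0],[0,0,0],[0,0,0],[0,0,0],[0,0,0],[0,0,0],[0,0,0]]}'; python3 -c "
from h import *
togo((469.4,-319.5,153),-16)"
```

```text
time: 21.7
position: [471.0, -319.8, 158.9]
tcp_rot: [0.001, 0.99, -0.139, 0.001]
ft_force: [0.4, -1.1, -0.8]
finger_gap: 0.196
t 21.7 pos [ 471.  -319.8  158.9] togo cm [-0.16  0.03 -0.59] rot [ 0.002  0.002 -0.001] F [ 0.4 -1.1 -0.8] M [ 0.01  0.03 -0.01] gap 0.196
```

```bash
python3 -m handwheel '{"jaw":[1,1,1,1,1],"delta_pos":[[-0.1,0,-0.3],[0,0,-0.2],[0,0,-0.1],[0,0,0],[0,0,0]],"turn":[[0,0,0],[0,0,0],[0,0,0],[0,0,0],[0,0,0]]}'; python3 -c "
from h import *
togo((469.4,-319.5,153),-16)"
```

```text
time: 22.12
position: [470.3, -320.0, 153.3]
tcp_rot: [0.001, 0.99, -0.139, 0.002]
ft_force: [-0.2, -0.1, -2.5]
finger_gap: 0.199
t 22.12 pos [ 470.3 -320.   153.3] togo cm [-0.09  0.05 -0.03] rot [ 0.003  0.004 -0.001] F [-0.2 -0.1 -2.5] M [ 0.08 -0.02  0.05] gap 0.199
```

```bash
python3 -m handwheel '{"jaw":[1,1,1],"delta_pos":[[0,0,-0.1],[0,0,0],[0,0,0]],"turn":[[0,0,0],[0,0,0],[0,0,0]]}';python3 -m handwheel '{"jaw":[1,1,1],"delta_pos":[[0,0,-0.1],[0,0,0],[0,0,0]],"turn":[[0,0,0],[0,0,0],[0,0,0]]}'; python3 -c "
from h import *
togo((469.4,-319.5,153),-16);f=grab('wrist','w20');f=grab('side','s7');crop('s7',320,100,450,220,5,'s7a')"
```

```text
time: 22.37
position: [470.6, -320.2, 153.7]
tcp_rot: [0.001, 0.99, -0.139, 0.002]
ft_force: [0.3, -0.3, -1.7]
finger_gap: 0.194
time: 22.62
position: [470.8, -320.4, 153.3]
tcp_rot: [0.002, 0.99, -0.139, 0.003]
ft_force: [-0.4, 0.9, 0.7]
finger_gap: 0.195
t 22.62 pos [ 470.8 -320.4  153.3] togo cm [-0.14  0.09 -0.03] rot [ 0.004  0.005 -0.001] F [-0.4  0.9  0.7] M [ 0.04  0.15 -0.02] gap 0.195
```

View pics/s7a.png

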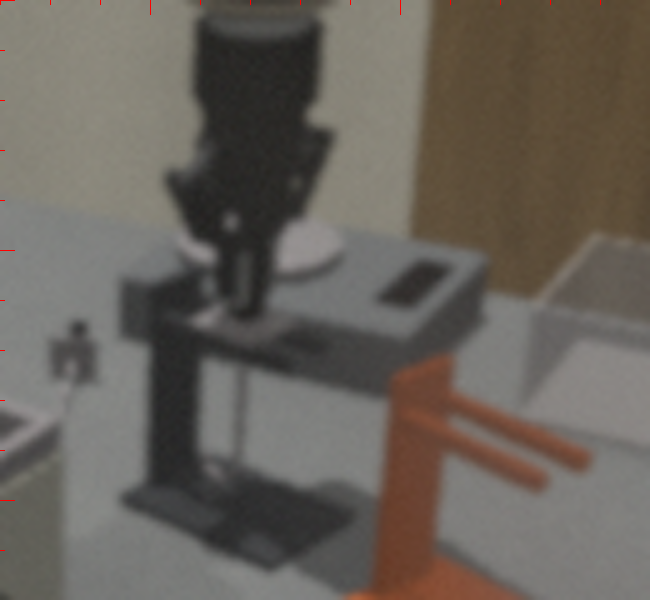

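The height stays at 153.3 and the force has turned positive, so the collar is on the rails. I'll release.

```bash
python3 -m handwheel '{"jaw":[0.5,0.2,-0.3,-1,-1,-1,-1,-1],"delta_pos":[[0,0,0],[0,0,0],[0,0,0],[0,0,0],[0,0,0],[0,0,0],[0,0,0],[0,0,0]],"turn":[[0,0,0],[0,0,0],[0,0,0],[0,0,0],[0,0,0],[0,0,0],[0,0,0],[0,0,0]]}'; python3 -c "
from h import *
togo((468.4,-319.2,153),-16);f=grab('wrist','w21')"
```

```text
time: 23.38
position: [470.9, -320.4, 152.9]
tcp_rot: [0.002, 0.99, -0.139, 0.003]
ft_force: [0.4, 0.4, -0.3]
finger_gap: 1.002
t 23.38 pos [ 470.9 -320.4  152.9] togo cm [-0.25  0.12  0.01] rot [ 0.004  0.005 -0.001] F [ 0.4  0.4 -0.3] M [ 0.03  0.02 -0.  ] gap 1.002
```

View pics/w21.png

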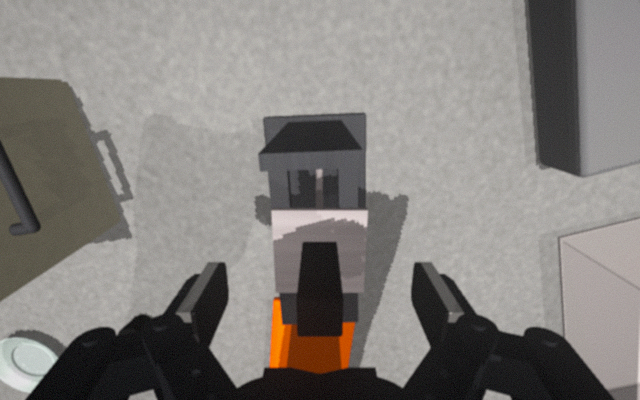

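The fingers are open on both sides of the grip at (320,285) and the rod hangs in the slot. I'll retreat straight up, then back.

```bash
python3 -m handwheel '{"jaw":[-1,-1,-1,-1,-1,-1,-1,-1,-1,-1,-1],"delta_pos":[[0,0,1],[0,0,2],[0,0,2.5],[0,0,3],[0,0,3],[0,0,3],[-1,0.5,3],[-2.5,1,0],[-2.5,1,0],[0,0,0],[0,0,0]],"turn":[[0,0,0],[0,0,0],[0,0,0],[0,0,0],[0,0,0],[0,0,0],[0,0,0],[0,0,0],[0,0,0],[0,0,0],[0,0,0]]}'; python3 -c "
from h import *
togo((468.4,-319.2,153),-16);f=grab('wrist','w22');f=grab('side','s8');f=grab('top','t8')
crop('w22',250,0,400,180,4,'w22a');crop('s8',320,120,450,240,5,'s8a');crop('s8',140,220,270,360,5,'s8b');crop('t8',140,140,230,225,6,'t8c')"
```

```text
time: 24.35
position: [406.9, -292.4, 343.9]
tcp_rot: [0.002, 0.99, -0.138, 0.005]
ft_force: [0.4, -0.3, -0.1]
finger_gap: 1.001
t 24.35 pos [ 406.9 -292.4  343.9] togo cm [  6.15  -2.68 -19.09] rot [ 0.006  0.008 -0.002] F [ 0.4 -0.3 -0.1] M [ 0.02 -0.01 -0.04] gap 1.001
```

View pics/w22a.png

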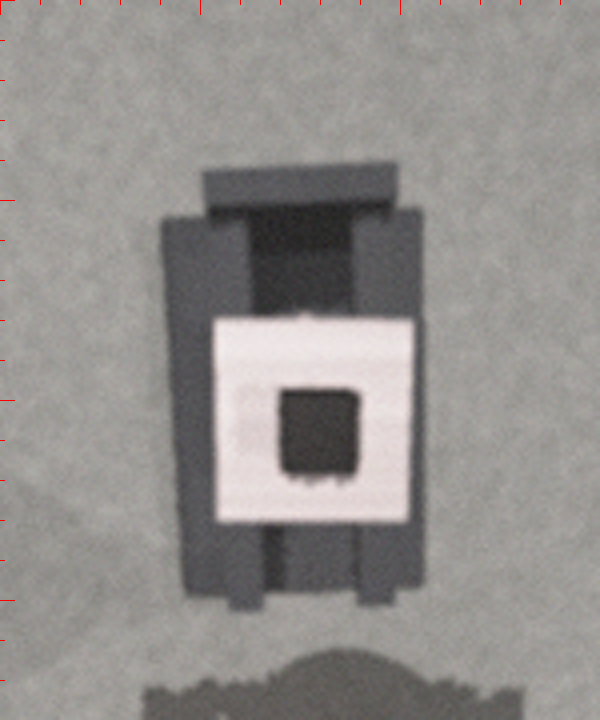

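View pics/s8a.png

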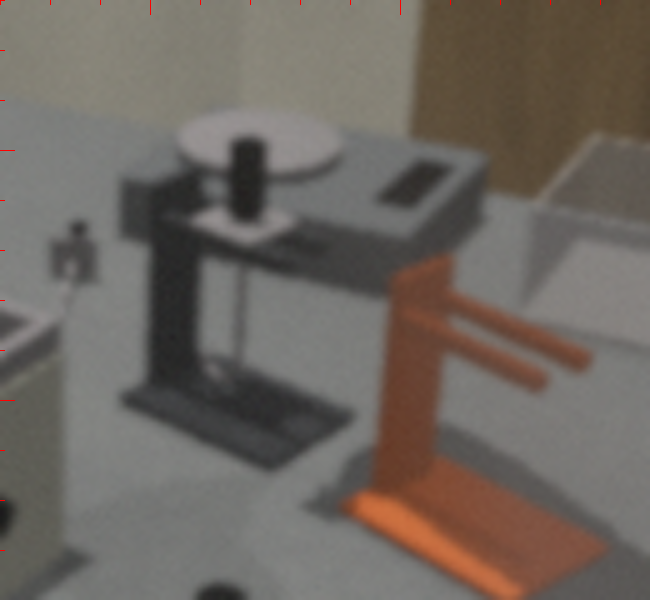

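View pics/s8b.png

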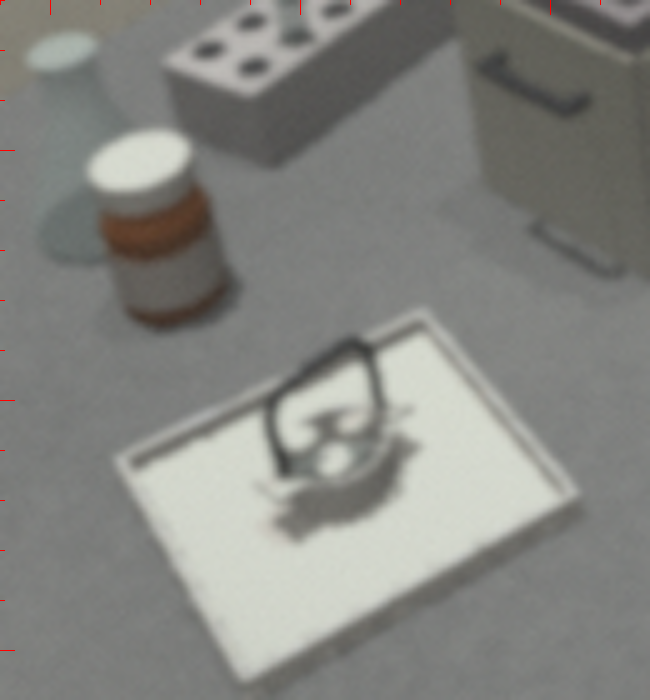

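View pics/t8c.png

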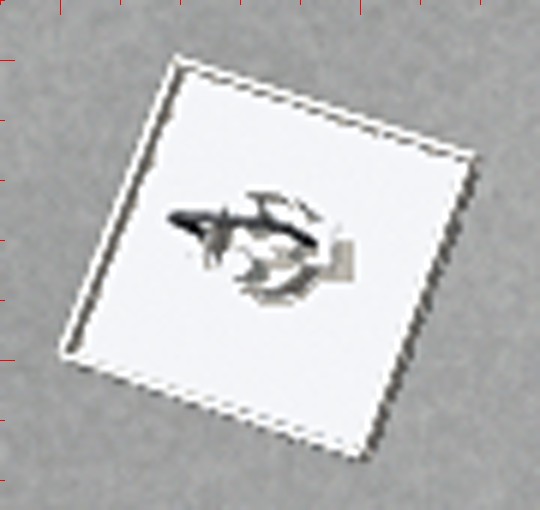

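```bash
python3 - <<'E'
from h import *
w=load('w22');t=load('t8');s=load('s8')
c=lambda x,y:(250+x/4,y/4)
g=atz(w,*c(319,432),192);print('grip',g,'collar',atz(w,*c(313,420),140))
# stand: rail near ends z135, back plate outer; 
e=[atz(w,*c(247,607),135),atz(w,*c(377,602),135)];m=np.mean(e,0);u=np.array([np.cos(np.radians(-16)),np.sin(np.radians(-16))]);
d=(g-m)[:2];print('x in stand',d@u-48,'y',d@[-u[1],u[0]])
bar=tri((t,140+245/6,140+227/6),(s,140+322/5,220+368/5));print('bar',bar)
tr=np.array([548.3,310]);a=np.radians(-19.6);R=np.array([[np.cos(a),np.sin(a)],[-np.sin(a),np.cos(a)]]);print('in tray',R@(bar[0][:2]-tr))
print(bot.observe()['time'])
E
```

```text
grip [ 469.43416712 -320.31665549  192.        ] collar [ 469.80801016 -320.63655805  140.        ]
x in stand 0.2752038623528321 y 0.6173568558866958
bar (array([552.96816508, 304.21780013,  65.37607965]), [np.float64(0.8592039343769473), np.float64(1.0540760857552625)])
in tray [ 6.33732773 -3.88122118]
24.5
```

The rod is within 1 mm of the slot middle and upright. The carrier is within 7 mm of the tray centre and upright. Handing in.

```bash
python3 -c "
from rig import ticket
print(ticket.finish_job())"
```

```text
the job is handed in; nothing more can be done
None
```

The round carrier is standing in the draining tray and the hook rod is back in its dark stand. I handed the job in at 24.5 s of the 64 s allowed. I never touched the carrier with the hand, and set it down gently.

What the last checks showed:
- **Carrier:** upright in the final pictures, about 6 mm and 4 mm from the tray centre along its axes. The hook is off it.
- **Hook rod:** hanging upright with its collar on the rails, about 0.3 mm and 0.6 mm from the slot middle. The gripper is open and clear of everything.

Two heights disagreed slightly with the text. The bail bar in the tray measured 65 mm where 74 was expected, a rough two-camera reading with about 1 px residual. Before the grasp, the grip top triangulated to 188.6 mm where 192 was expected, though the close wrist view matched 192.

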